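Hang the flowmeter bank on the weigh stand

ROBOT

A 7-joint arm with a two-finger parallel gripper is mounted at the origin on the work surface. World frame = base frame: x ahead of the robot, y to its left, z up, the work surface at z = 0. Lengths are in m, angles in rad, forces in N, time in s.
With the tool pointing down it reaches from about 0.35 to 0.9 m from the base axis. Payload 8.1 kg.
Tool frame: the origin (TCP) lies at the very end of the fingers, on their centre line; the grasp point (between the pads) lies 19 mm behind it; z points along the fingers, y is the direction in which the jaws open and shut (so a half turn about z gives the same grasp; the last joint's range is limited). The gripper opens to 92 mm and grips with 3 to 60 N. Pads are 19 mm wide; open, the fingers measure 130 mm over their backs; the gripper's body (75 mm by 190 mm) begins 47 mm behind the grasp point.
Start: joints at [1.231, 0.434, 0.025, 1.573, -0.012, 1.134, -0.075], TCP at [0.147, -0.608, 0.227] pointing down, gripper open.
Joint ranges: [-2.62, 2.62], [-0.44, 2.09], [-1.27, 1.32], [0.08, 2.57], [-1.32, 4.46], [0.12, 2], [-2.74, 2.74]. Speed limits (rad/s): [2.22, 2.22, 3.01, 3.01, 3.14, 3.14, 3.14].

INTERFACE

Orientations are given as a rotation vector (axis times angle).
In Python, from cell import observe, get_image, sign_off gives the robot as it stands.
- The arm moves only by the tool arm_command, never from a script. Its argument "deltas" is a list of rows, each an object with "xyz": the shift along the tool's x, y, z in cm, a list of three; "turn": the turn about the tool's z in degrees; "jaw": the closure in counts, from 0 (fully open) to 255 (shut). A call has 1 to 5 rows; each row is the pose to reach, as a shift and turn from the pose measured when the call began, along the tool's axes at that moment; what a row does not reach only later rows make up. A row lasts 1/12 s, in which the tool goes at most 41.7 mm and 7.16 degrees, less where a joint would pass 70% of its speed; a pose out of reach is approached as far as the arm can. A call with a gripper value outside its range is refused whole. The fingers move at their own pace and stop on an object; "force" is the grip in N (left out, the last holds). Time passes only in rows, so rows that repeat a pose let the fingers close. It gives the time, the measured TCP pose, the force and the opening at its end, in the units of the state.
- observe(): the state, without advancing time (a new reading comes with each control period).
- get_image(name): name is "scene" or "top" or "wrist"; returns a dict with "frame" (480x640x3 uint8, red, green, blue), "depth" (480x640 float32, m along the optical axis (not along the pixel's ray), 0 where there is no reading), "camera_matrix" (3x3 intrinsics, pixels), "cam_to_world" (4x4, takes a point from camera to world coordinates). Camera axes: x right, y up, looking along -z (the intrinsics and any distortion apply to the point x, -y, -z); pixel columns grow to the right and rows downward; lengths in m; the calibration is good to about 2 mm. A picture is of the moment at which its call begins.
- sign_off(): hands the job in, once; it reports no verdict.
The state is a dict: "clock": time; "joints": joint angles; "dq": joint speeds; "joint_efforts": joint torques, N m; "position": TCP position; "ee_rot": TCP orientation; "force": force on the tool from outside, world axes, zero at the start; "ft_torque": the same for the moment, N m; "width": opening from 0.0 (shut) to 1.0 (fully open).
Only numpy, scipy, OpenCV 4.12 (cv2) and the standard library are available. Lean on these libraries where they do the work, as an engineer would, in place of code of your own. Each camera call takes 0.05 s, during which the arm holds its last target.

TASK

Lift the flowmeter bank by its black handle and hang it by its crossbar on both hooks of the weigh stand at once, knobs facing away from the stand: press it gently home until both spring catches have snapped shut over the bar. Still holding it, give it a light upward tug to prove that both catches hold, then let go and leave it hanging at rest. The stand is a delicate balance, so never load it with more than 25 N, and leave the other things on the bench alone.

Things in the scene. Friction and masses are not known exactly. Their poses are not given: they have to be found in the camera images.
- bank_grip (a point): Middle of the black handle on top of the flowmeter bank (loose, 0.34-0.46 kg, upright on its foot at the start, weight central). The handle is a block 16 mm thick (x) and 50 mm wide (y); its top is 22 mm above this point, and it runs down to the crossbar, whose axis is 45 mm below this point. Axes: x from the knob side (-x) to the back, y along the crossbar, z up.
- bank_foot (a point): Centre of the underside of the bank's foot, 190 mm below bank_grip, same axes. The bank's body (four clear tubes, four black knobs on its -x side) is 150 mm wide (y) and reaches from the foot to 120 mm above this point; the foot is 70 mm deep (x). It passes between the hooks.
- bar_l (a point): Point on the axis of the crossbar (round steel bar along y, 10 mm in diameter, 270 mm long) that belongs in the hook at hook_l, 100 mm to +y of the bank's middle. Same axes as bank_grip.
- bar_r (a point): The same for the hook at hook_r, 100 mm to -y of the bank's middle.
- stand: Weigh stand of steel, fixed. Origin on the bench below the middle between its two hooks; x points from the hooks' open fronts back into the stand, y along the row of hooks, z up. A cross beam and two posts stand behind the hooks (see beam). Parts of the stand nearest the bank's hanging foot begin at x = 50 mm (base plate, 12 mm high).
- hook_l (a point): Nominal place of the bar's axis when home in the +y hook (100 mm to +y, 190 mm up; +-1.5 mm play in x), axes as stand. The hook carrier is clamped by hand: both hooks together really sit up to 14 mm above or below this, not reported; find it by feel. The hook is an upright slot 14 mm wide in y and 13 mm in x, open at the top, between a front prong (-x) and a sprung catch (+x).
- hook_r (a point): The same for the -y hook. In both hooks, above the real seat: the prong is straight to 22 mm, then its tip flares out to 20 mm in front at 38 mm; the catch's sloping front runs from 9 mm behind at 36 mm down to its nose 7-9 mm above the seat. The mouth is thus about 25 mm wide and leads the bar in. A bar lowered at x = 0 meets the slope some 20 mm above its seat.
- beam (a point): Point on the cross beam behind the hooks, level with the nominal seats, 92 mm behind them. The beam and its clamps (x from 84 to 160 mm in stand axes) top out 24 mm above this point; two posts at y = +-165 mm reach 47 mm above it. The catches: pressed straight down, each takes at most 3 to 5 N to pass (about 10 mm above the seat; then it draws the bar in), more than the bank's weight gives; shut, it lets nothing out upwards (1.5 mm play).
- weighbar (a joint): Sinking of the sprung bar that carries both hooks, m: about 0 with nothing on it, positive downwards, 1 mm for every 8 N of load (both hooks together), negative when pulled up; the tug should draw it up with 2 N or more beyond the bank's weight. The bar's own frame has its origin midway between the two real seats, on the axis of a bar that is home, axes as stand.
- catch_l (a joint): How far the +y hook's catch is pushed back, m: 0 shut, about 0.0065 when the bar is squeezing past.
- catch_r (a joint): The same for the -y hook's catch.
- flask: Bystander: closed clear glass jar, 72 mm in diameter, 130 mm high, origin under its middle.
- reagent: Bystander: amber bottle, 56 mm in diameter, 120 mm high, origin under its middle.
- gauge: Bystander: round pressure gauge on a steel block, 70 mm wide, 115 mm high, origin under its middle.

How it is judged:
On the way, in this order (a step that is already met when the one before it is completed fails the run):
1. the bank is lifted clear of the bench in the fingers (contact force between the fingers and bank above 1 N and height (world z) of bank_grip above 0.21 m), for 0.1 s.
2. still held, the bar is fully home in both hooks and both catches are shut over it (contact force between the fingers and bank above 1 N and x of bar_l in the frame of weighbar between -0.006 and 0.006 m and y of bar_l in the frame of weighbar between 0.084 and 0.116 m and z of bar_l in the frame of weighbar between -0.004 and 0.0045 m and x of bar_r in the frame of weighbar between -0.006 and 0.006 m and y of bar_r in the frame of weighbar between -0.116 and -0.084 m and z of bar_r in the frame of weighbar between -0.004 and 0.0045 m and value of joint each of catch_l, catch_r below 0.0008 m and value of joint weighbar above -0.0002 m), for 0.2 s.
3. still held, it is tugged upward by more than its weight (the weigh bar is drawn up 0.25 mm, 2 N) and both catches hold (contact force between the fingers and bank above 1 N and x of bar_l in the frame of weighbar between -0.006 and 0.006 m and y of bar_l in the frame of weighbar between 0.084 and 0.116 m and z of bar_l in the frame of weighbar between -0.004 and 0.0045 m and x of bar_r in the frame of weighbar between -0.006 and 0.006 m and y of bar_r in the frame of weighbar between -0.116 and -0.084 m and z of bar_r in the frame of weighbar between -0.004 and 0.0045 m and value of joint each of catch_l, catch_r below 0.0008 m and value of joint weighbar below -0.00025 m), for 0.1 s.
At the end, for the whole second after the job is handed in: The bank hangs upright (within 0.15 rad) and at rest on the stand, released: at both hooks the bar's axis is within 6 mm in depth, 16 mm sideways and 4.5 mm in height of the real seat, and both catches are shut (within 0.8 mm) (x of bar_l in the frame of weighbar between -0.006 and 0.006 m and y of bar_l in the frame of weighbar between 0.084 and 0.116 m and z of bar_l in the frame of weighbar between -0.004 and 0.0045 m and x of bar_r in the frame of weighbar between -0.006 and 0.006 m and y of bar_r in the frame of weighbar between -0.116 and -0.084 m and z of bar_r in the frame of weighbar between -0.004 and 0.0045 m and value of joint each of catch_l, catch_r below 0.0008 m and linear speed of bank below 0.02 m/s and angular speed of bank below 0.15 rad/s and contact force between bank and stand above 1 N and angle between bank_grip's own z axis and vertical below 0.15 rad); the robot touches nothing.
It fails at once if the bank and the stand press on each other with more than 25 N (contact force between bank and stand above 25 N).
It fails at once if the arm presses on the stand with more than 25 N (contact force between the arm and stand above 25 N).
It fails at once if the flask, reagent bottle or gauge is moved more than 20 mm (distance of any of flask, reagent, gauge from where it was at the start of the episode above 0.02 m).
It also fails if it takes over 70 s, if anything falls off the work surface, if the arm or the gripper's body presses on something with over 40 N, if the wrist force passes 120 N, or if a joint passes its speed limit or range.

## Working session

There is one attempt and no reset: what is moved stays moved. The work goes in short steps, Python scripts to look and compute and a tool call to move; the robot and the scene stay as the last step left them, time stands still between calls to the robot, and variables do not carry over. Pictures are saved under pics/ and viewed, and the job is handed in when it is done.

Besides the shell and the picture viewer there is one more tool, called after "Request:" in YAML: its name, and indented under it one key for each argument. arm_command: Moves the arm, as the interface text tells. Its arguments: {"type":"object","properties":{"deltas":{"type":"array","items":{"type":"object","properties":{"xyz":{"type":"array","items":{"type":"number"}},"turn":{"type":"number"},"jaw":{"type":"number"}}}},"force":{"type":"number"}},"required":["deltas"]}

```bash
ls; mkdir -p pics
python3 - <<'E'
from cell import observe,get_image
import cv2,numpy as np
print(observe())
for n in ["scene","top","wrist"]:
    d=get_image(n); np.savez(f"{n}0.npz",**d)
    cv2.imwrite(f"pics/{n}0.png",d["frame"][:,:,::-1]); print(n,d["camera_matrix"].tolist(),d["cam_to_world"].round(4).tolist())
E
```

```text
pics
{'clock': 0.0, 'joints': array([ 1.23139161,  0.43524656,  0.0249898 ,  1.5741086 , -0.01158061,
        1.13397728, -0.07511209]), 'dq': array([ 4.69453944e-04,  6.50285211e-04,  5.81534602e-05, -8.81023110e-04,
       -8.86166876e-04,  3.74641140e-04, -9.35469311e-04]), 'joint_efforts': array([ 1.03435315e-03, -6.67853379e+01,  9.85343568e-01, -3.14458644e+01,
       -6.05383096e-02,  4.29996278e-02,  1.90088031e-04]), 'position': array([ 0.14643174, -0.60707792,  0.22592607]), 'ee_rot': array([-3.11806958e+00, -3.70780939e-01,  5.58785790e-04]), 'force': array([ 0.34091767, -0.22634631,  0.27683225]), 'ft_torque': array([ 0.05445802,  0.04886446, -0.0025228 ]), 'width': 0.9986336091095755}
scene [[499.5552003002959, 0.0, 326.1557421322237], [0.0, 499.5552003002959, 244.10464705105616], [0.0, 0.0, 1.0]] [[0.066, -0.669, 0.7404, 1.3982], [0.9976, 0.0287, -0.063, -0.0876], [0.0209, 0.7427, 0.6692, 0.9136], [0.0, 0.0, 0.0, 1.0]]
top [[464.0329277335977, 0.0, 320.185188887029], [0.0, 464.0329277335977, 238.9643599588475], [0.0, 0.0, 1.0]] [[-0.004, 0.991, -0.1338, 0.3999], [-1.0, -0.0044, -0.0029, 0.0147], [-0.0035, 0.1338, 0.991, 1.1762], [0.0, 0.0, 0.0, 1.0]]
wrist [[369.3411159330615, 0.0, 315.4667812485419], [0.0, 369.3411159330615, 235.80679918050538], [0.0, 0.0, 1.0]] [[0.2344, 0.9403, 0.2468, 0.213], [-0.9721, 0.2269, 0.0587, -0.591], [-0.0008, -0.2537, 0.9673, 0.3845], [0.0, 0.0, 0.0, 1.0]]
```

View pics/scene0.png

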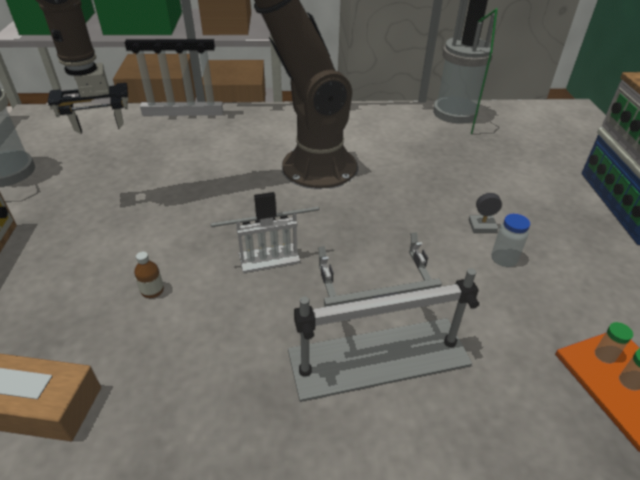

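View pics/top0.png

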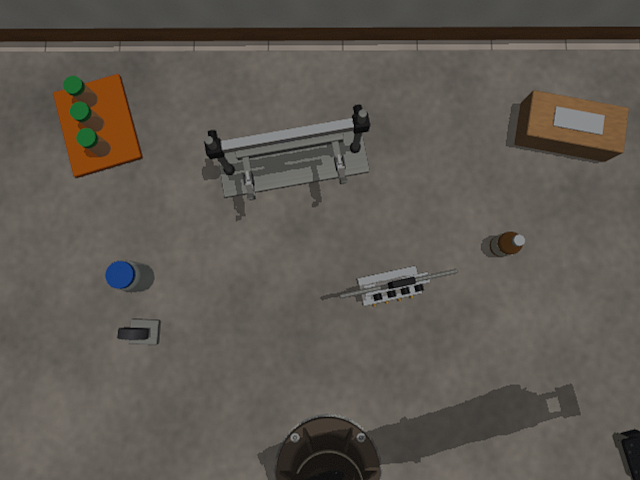

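The top view shows the bank near (400,283), with its knobs toward the robot, and the stand near (290,155), with its hooks at about (248,185) and (340,165). Next I zoom in and measure.

```bash
cat > h.py <<'E'
import numpy as np
def pt(d,u,v,depth=None,z=None):
    K=d["camera_matrix"];T=d["cam_to_world"]
    r=np.array([(u-K[0,2])/K[0,0],-(v-K[1,2])/K[1,1],-1.0])
    R=T[:3,:3]@r;o=T[:3,3]
    if depth is not None: return o+R*depth
    return o+R*((z-o[2])/R[2])
def cloud(d):
    v,u=np.mgrid[0:480,0:640]
    K=d["camera_matrix"];T=d["cam_to_world"];D=d["depth"]
    c=np.stack([(u-K[0,2])/K[0,0]*D,-(v-K[1,2])/K[1,1]*D,-D],-1)
    return c@T[:3,:3].T+T[:3,3]
E
python3 - <<'E'
import numpy as np,cv2
from h import *
d=dict(np.load("top0.npz"));f=d["frame"][:,:,::-1]
a=cv2.resize(f[250:320,310:470],None,fx=5,fy=5,interpolation=cv2.INTER_CUBIC)
cv2.imwrite("pics/tb.png",a)
a=cv2.resize(f[90:220,195:385],None,fx=4,fy=4,interpolation=cv2.INTER_CUBIC)
cv2.imwrite("pics/ts.png",a)
C=cloud(d);print(C[400,200])
for (v0,v1,u0,u1) in [(250,320,310,470)]:
    P=C[v0:v1,u0:u1].reshape(-1,3); ok=d["depth"][v0:v1,u0:u1].ravel()>0
    F=d["frame"][v0:v1,u0:u1].reshape(-1,3).astype(int)
    P=P[ok];F=F[ok]
    print("zmax",np.sort(P[:,2])[-30:].round(3))
    m=(P[:,2]>0.19)
    Q=P[m];print(m.sum(),Q.mean(0));
    import cv2
    print(cv2.minAreaRect((Q[:,:2]*1000).astype(np.float32)))
    m=(P[:,2]>0.13)&(P[:,2]<0.165); Q=P[m]
    print("bar",m.sum(),Q.mean(0)); print(cv2.minAreaRect((Q[:,:2]*1000).astype(np.float32)))
    print(cv2.fitLine((Q[:,:2]*1000).astype(np.float32),cv2.DIST_HUBER,0,.01,.01).ravel())
    i=np.argsort(Q[:,1]);print(Q[i[:3]].round(4),Q[i[-3:]].round(4))
E
```

```text
[ 0.16232651  0.31408089 -0.00179189]
zmax [0.214 0.214 0.214 0.214 0.214 0.214 0.214 0.214 0.215 0.215 0.215 0.215
 0.215 0.215 0.215 0.215 0.215 0.215 0.215 0.215 0.215 0.215 0.215 0.215
 0.216 0.216 0.216 0.216 0.216 0.217]
191 [ 0.44020751 -0.15371699  0.2115064 ]
((440.3746032714844, -154.95782470703125), (15.857284545898438, 49.896419525146484), 12.210232734680176)
bar 439 [ 0.43965543 -0.15100338  0.14942296]
((439.9018249511719, -154.41099548339844), (13.530888557434082, 267.34197998046875), 11.780729293823242)
[ 2.0782036e-01 -9.7816700e-01  4.3969122e+02 -1.5101726e+02]
[[ 0.4637 -0.2849  0.1471]
 [ 0.4702 -0.2846  0.1491]
 [ 0.468  -0.2845  0.1492]] [[ 0.4142 -0.0253  0.1498]
 [ 0.412  -0.0253  0.1493]
 [ 0.4142 -0.0232  0.1466]]
```

View pics/tb.png

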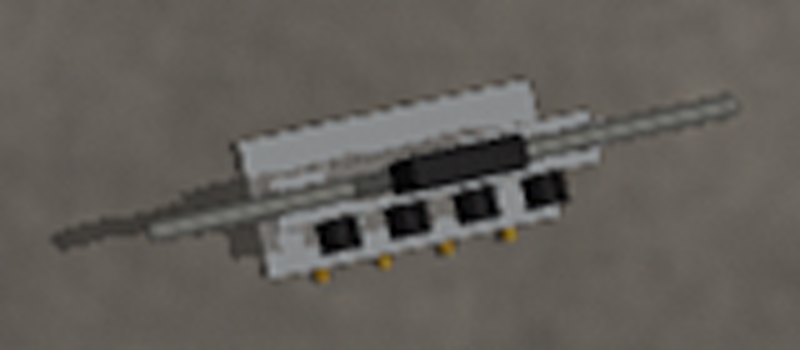

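View pics/ts.png

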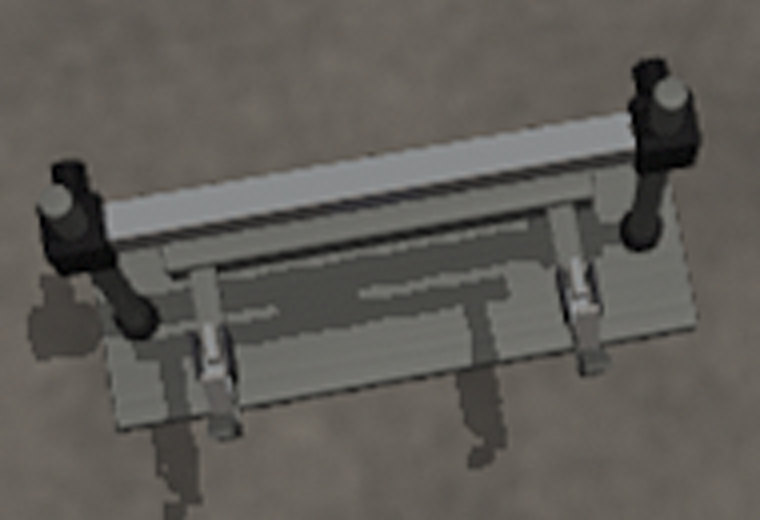

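```bash
python3 - <<'E'
import numpy as np,cv2
from h import *
d=dict(np.load("top0.npz"))
C=cloud(d);D=d["depth"]
def rect(Q,n):
    r=cv2.minAreaRect((Q[:,:2]*1000).astype(np.float32)); print(n,len(Q),r,"z",Q[:,2].mean().round(4),np.percentile(Q[:,2],[2,98]).round(4))
P=C[80:225,190:390].reshape(-1,3);F=d["frame"][80:225,190:390].reshape(-1,3).astype(int)
print(np.histogram(P[:,2],bins=np.arange(-.01,.26,.01)))
b=P[(P[:,2]>.200)&(P[:,2]<.220)&(F.min(1)>90)];rect(b,"beam")
th=np.radians(12)
for t in (12,):
    R=np.array([[np.cos(th),np.sin(th)],[-np.sin(th),np.cos(th)]])
    S=np.c_[P[:,:2]@R.T,P[:,2]]
    m=P[:,2]>.17
    # occupancy listing in rotated frame
    for lo,hi in [(.004,.025),(.16,.19),(.19,.21),(.21,.225),(.225,.26)]:
        q=S[(S[:,2]>lo)&(S[:,2]<hi)]
        if len(q): print(lo,hi,len(q),q.min(0).round(4),q.max(0).round(4))
pl=P[(P[:,2]>.004)&(P[:,2]<.018)];rect(pl,"plate")
# hooks: points nearer than beam
q=S[(S[:,2]>.15)]
xb=np.median((b[:,:2]@R.T)[:,0]);print("xb",xb)
h=q[q[:,0]<xb-.05]
for i in range(0,len(h)): print(h[i].round(4),end=";")
E
python3 - <<'E'
import numpy as np,cv2
d=dict(np.load("scene0.npz"));f=d["frame"][:,:,::-1]
cv2.imwrite("pics/ss.png",cv2.resize(f[220:400,280:490],None,fx=3.6,fy=3.3,interpolation=cv2.INTER_CUBIC))
E
```

```text
(array([ 6020, 14292,  4010,   100,    20,    21,    14,    22,    21,
          21,    20,    22,    21,    19,    18,     2,     0,     7,
         196,   568,  2609,   350,   221,   119,   162,     8]), array([-0.01,  0.  ,  0.01,  0.02,  0.03,  0.04,  0.05,  0.06,  0.07,
        0.08,  0.09,  0.1 ,  0.11,  0.12,  0.13,  0.14,  0.15,  0.16,
        0.17,  0.18,  0.19,  0.2 ,  0.21,  0.22,  0.23,  0.24,  0.25]))
beam 132 ((705.0578002929688, 96.24455261230469), (131.12442016601562, 256.74847412109375), 9.372389793395996) z 0.2083 [0.2003 0.2167]
0.004 0.025 6721 [ 0.5501 -0.3577  0.004 ] [1.0378 0.2163 0.0249]
0.16 0.19 771 [ 0.6363 -0.2535  0.1675] [0.8157 0.109  0.19  ]
0.19 0.21 2959 [ 0.6365 -0.2556  0.19  ] [0.8156 0.1101 0.21  ]
0.21 0.225 271 [ 0.6358 -0.2452  0.2101] [0.778  0.0981 0.2249]
0.225 0.26 239 [ 0.6275 -0.2456  0.225 ] [0.7829 0.1002 0.2416]
plate 6614 ((792.0247802734375, 99.53472900390625), (529.4529418945312, 390.5157775878906), 89.697509765625) z 0.0103 [0.0041 0.0169]
xb 0.6834968056438538
[ 0.3942 -0.0688  1.1762];[ 0.3942 -0.0688  1.1762];[ 0.3942 -0.0688 
[... 2793 characters left out ...]
0.3942 -0.0688  1.1762];[ 0.3942 -0.0688  1.1762];[ 0.3942 -0.0688  1.1762];[ 0.3942 -0.0688  1.1762];[ 0.3942 -0.0688  1.1762];[ 0.3942 -0.0688  1.1762];[ 0.3942 -0.0688  1.1762];[ 0.3942 -0.0688  1.1762];[ 0.3942 -0.0688  1.1762];[ 0.3942 -0.0688  1.1762];[ 0.3942 -0.0688  1.1762];[ 0.3942 -0.0688  1.1762];[ 0.3942 -0.0688  1.1762];[ 0.3942 -0.0688  1.1762];[ 0.3942 -0.0688  1.1762];[ 0.3942 -0.0688  1.1762];[ 0.3942 -0.0688  1.1762];[ 0.3942 -0.0688  1.1762];[ 0.3942 -0.0688  1.1762];[ 0.3942 -0.0688  1.1762];[ 0.3942 -0.0688  1.1762];[ 0.3942 -0.0688  1.1762];[ 0.3942 -0.0688  1.1762];[ 0.3942 -0.0688  1.1762];[ 0.3942 -0.0688  1.1762];[ 0.3942 -0.0688  1.1762];[ 0.3942 -0.0688  1.1762];
```

View pics/ss.png

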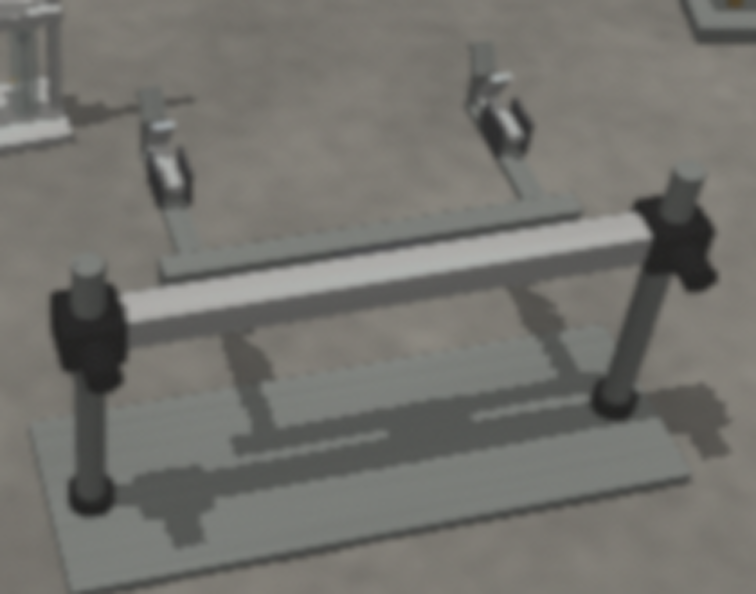

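Run:
```python
import numpy as np,cv2
from h import *
for n in ("top","scene"):
    d=dict(np.load(n+"0.npz"))
    C=cloud(d);D=d["depth"]
    P=C[D>0];F=d["frame"][D>0].astype(int)
    k=(P[:,0]>.5)&(P[:,0]<.9)&(P[:,1]>-.13)&(P[:,1]<.31)&(P[:,2]>.005)&(P[:,2]<.3)
    P=P[k];F=F[k]
    th=np.radians(12);R=np.array([[np.cos(th),np.sin(th)],[-np.sin(th),np.cos(th)]])
    # rotate the other way if needed: fit beam line
    b=P[(P[:,2]>.205)&(P[:,2]<.222)&(F.min(1)>(90 if n=="top" else 120))]
    l=cv2.fitLine((b[:,:2]*1000).astype(np.float32),cv2.DIST_HUBER,0,.01,.01).ravel();print(n,"beam",len(b),l,b[:,2].mean(),"yaw",np.degrees(np.arctan2(-l[0]*np.sign(l[1]),abs(l[1]))))
    print(cv2.minAreaRect((b[:,:2]*1000).astype(np.float32)))
    pl=P[(P[:,2]>.006)&(P[:,2]<.018)]
    print("plate",cv2.minAreaRect((pl[:,:2]*1000).astype(np.float32)))
    t=P[(P[:,2]>.228)];
    # cluster
    lab=cv2.kmeans(t[:,:2].astype(np.float32),4,None,(3,50,1e-5),10,cv2.KMEANS_PP_CENTERS)
    for i in range(4):
        q=t[lab[1].ravel()==i];print(len(q),q.mean(0).round(4),q.min(0).round(4),q.max(0).round(4))
```

```text
top beam 83 [ 1.760966e-01 -9.843729e-01  6.844002e+02  7.023611e+01] 0.21225035926157243 yaw 10.142479
((671.2216186523438, 68.57322692871094), (52.7931022644043, 213.5574188232422), 10.133768081665039)
plate ((700.518310546875, 89.74269104003906), (397.893310546875, 436.77630615234375), 0.49657824635505676)
68 [0.7377 0.2504 0.2366] [0.7297 0.2426 0.2286] [0.747  0.2588 0.2409]
62 [ 0.7955 -0.0731  0.2369] [ 0.7872 -0.0809  0.2283] [ 0.8068 -0.0656  0.2416]
34 [ 0.6629 -0.031   0.2308] [ 0.6476 -0.0391  0.2283] [ 0.6826 -0.0227  0.2338]
37 [0.6266 0.1649 0.231 ] [0.6119 0.1569 0.2281] [0.6487 0.174  0.2353]
scene beam 53 [ 1.7005587e-01 -9.8543441e-01  6.8768042e+02  5.2859844e+01] 0.20937829319111084 yaw 9.791067
((670.4697875976562, 70.68768310546875), (52.71476364135742, 211.01947021484375), 9.573848724365234)
plate ((764.370849609375, 88.67163848876953), (134.67111206054688, 380.28924560546875), 9.988158226013184)
84 [ 0.7984 -0.0728  0.2339] [ 0.7885 -0.0809  0.2281] [ 0.8056 -0.0645  0.2388]
69 [0.7407 0.2504 0.234 ] [0.7299 0.2427 0.2282] [0.7493 0.2603 0.2379]
14 [0.6188 0.1626 0.2296] [0.6126 0.1567 0.2281] [0.6448 0.17   0.2323]
15 [ 0.6587 -0.0318  0.2296] [ 0.6472 -0.0403  0.2281] [ 0.6812 -0.024   0.2315]
```

Run:
```python
import numpy as np,cv2
from h import *
th=np.radians(10.1);R=np.array([[np.cos(th),np.sin(th)],[-np.sin(th),np.cos(th)]])
O=np.array([.6492,.0682])
for n in ("top","scene"):
    d=dict(np.load(n+"0.npz"))
    C=cloud(d);D=d["depth"]
    P=C[D>0]
    S=np.c_[(P[:,:2]-O)@R.T,P[:,2]]
    k=(abs(S[:,0])<.3)&(abs(S[:,1])<.25)&(S[:,2]>.004)&(S[:,2]<.3);S=S[k]
    for s in (1,-1):
        h=S[(abs(S[:,1]-s*.1)<.02)&(S[:,0]<.04)&(S[:,2]>.1)]
        h=h[np.argsort(h[:,0])]
        t=h[h[:,2]>.222]
        print(n,s,len(h),"ymean",h[:,1].mean().round(4),"y range tip",np.percentile(t[:,1],[0,100]).round(4))
        for a in np.arange(-.03,.04,.004):
            q=h[(h[:,0]>=a)&(h[:,0]<a+.004)]
            if len(q): print("  %.0f n%d z %.1f..%.1f y %.1f..%.1f"%(a*1e3,len(q),q[:,2].min()*1e3,q[:,2].max()*1e3,q[:,1].min()*1e3,q[:,1].max()*1e3))
    pl=S[(S[:,2]>.008)&(S[:,2]<.016)&(abs(S[:,1])<.2)&(S[:,0]<.2)]
    print("plate x",np.percentile(pl[:,0],[.3,1,50,99.5]).round(4),"y",np.percentile(pl[:,1],[.5,99.5]).round(4))
    b=S[(S[:,2]>.19)&(S[:,2]<.225)&(abs(S[:,1])<.12)&(S[:,0]>.06)]
    print("beam x",np.percentile(b[:,0],[1,99]).round(4),"z",np.median(b[:,2]))
```

```text
top 1 229 ymean 0.0985 y range tip [0.0927 0.1062]
  -22 n5 z 230.2..233.6 y 93.6..106.0
  -18 n12 z 228.1..235.3 y 92.7..106.2
  -14 n9 z 226.2..232.6 y 92.7..105.3
  -10 n18 z 183.3..226.1 y 92.3..105.8
  -6 n7 z 189.9..220.3 y 92.6..106.0
  -2 n9 z 186.4..207.3 y 92.6..105.1
  2 n20 z 189.8..218.3 y 93.7..104.9
  6 n21 z 185.7..225.1 y 92.3..105.0
  10 n21 z 186.4..232.0 y 92.6..105.1
  14 n10 z 197.2..232.7 y 92.4..104.6
  18 n13 z 193.5..218.2 y 89.3..109.2
  22 n12 z 194.5..218.5 y 89.7..108.6
  26 n24 z 189.2..216.0 y 89.8..109.5
  30 n20 z 200.0..217.1 y 89.8..109.1
  34 n17 z 199.1..216.7 y 89.5..109.0
  38 n11 z 193.4..218.7 y 89.6..108.1
top -1 333 ymean -0.1009 y range tip [-0.1072 -0.0932]
  -22 n5 z 228.6..232.3 y -105.8..-95.0
  -18 n12 z 228.7..233.8 y -106.5..-93.5
  -14 n8 z 224.4..232.6 y -107.2..-94.7
  -10 n18 z 184.3..226.2 y -106.0..-93.2
  -6 n7 z 188.3..219.8 y -106.8..-93.3
  -2 n7 z 189.5..207.5 y -104.5..-93.6
  2 n17 z 186.7..215.3 y -104.4..-94.2
  6 n22 z 184.7..224.1 y -105.0..-93.1
  10 n21 z 194.5..233.7 y -105.5..-93.4
  14 n7 z 201.0..231.3 y -103.
[... 1116 characters left out ...]
n18 z 223.3..231.5 y -105.6..-92.5
  -14 n29 z 192.1..228.1 y -106.7..-93.3
  -10 n32 z 181.9..223.1 y -107.2..-92.7
  -6 n23 z 185.1..222.0 y -106.4..-93.0
  -2 n3 z 181.6..205.4 y -106.6..-104.3
  2 n13 z 199.3..206.9 y -105.8..-93.1
  6 n18 z 198.0..224.6 y -106.2..-93.8
  10 n26 z 199.5..229.6 y -105.7..-94.0
  14 n15 z 198.9..230.8 y -104.8..-90.6
  18 n18 z 194.3..213.6 y -110.1..-91.5
  22 n10 z 190.6..213.1 y -110.3..-89.9
  26 n25 z 188.2..214.1 y -109.7..-90.9
  30 n8 z 193.2..213.6 y -110.2..-90.4
  34 n35 z 186.6..215.4 y -109.6..-90.6
  38 n19 z 185.9..215.4 y -110.2..-89.6
plate x [-0.2697 -0.2519  0.122   0.1824] y [-0.1896  0.186 ]
beam x [0.0861 0.1316] z 0.19300269690241356
```

```bash
cat >> h.py <<'E'
from scipy.spatial.transform import Rotation as Ro
def yawy(R):  # heading of tool y, deg
    return np.degrees(np.arctan2(R[1,1],R[0,1]))
def plan(o,target,ydeg):
    R=Ro.from_rotvec(o["ee_rot"]).as_matrix()
    d=R.T@(np.array(target)-o["position"])*100
    y=yawy(R); t=-((ydeg-y+180)%360-180)
    print("t%.2f"%o["clock"],"pos",(o["position"]*1000).round(1),"yaw",y.round(2),"F",o["force"].round(2),"w",round(o["width"],3),"tiltz",R[2].round(4))
    print("delta cm",d.round(2),"turn",round(t,2))
E
python3 - <<'E'
from h import *; from cell import observe
plan(observe(),[.4404,-.1545,.29],12)
E
```

```text
t0.15 pos [ 146.5 -607.2  226.1] yaw -76.44 F [ 0.1   0.07 -0.16] w 1.002 tiltz [-1.0e-04 -1.2e-03 -1.0e+00]
delta cm [ 39.19 -37.13  -6.35] turn -88.44
```

Request:
arm_command:
  deltas:
    - {"xyz": [0, 0, -4], "turn": -7, "jaw": 0}
    - {"xyz": [0, -4, -6.5], "turn": -14, "jaw": 0}
    - {"xyz": [1, -8, -6.5], "turn": -21, "jaw": 0}
    - {"xyz": [2, -12, -6.5], "turn": -28, "jaw": 0}
    - {"xyz": [4, -15, -6.5], "turn": -35, "jaw": 0}

```text
clock: 0.57
position: [0.1479, -0.4503, 0.2914]
ee_rot: [-2.861, -1.295, 0.002]
force: [0.8, 0.5, 0.3]
width: 0.999
```

Run:
```python
from h import *; from cell import observe
plan(observe(),[.4404,-.1545,.29],12)
```

```text
t0.57 pos [ 147.9 -450.3  291.4] yaw -41.28 F [0.78 0.46 0.34] w 0.999 tiltz [-6.0e-04 -1.7e-03 -1.0e+00]
delta cm [41.53  2.47  0.11] turn -53.28
```

Request:
arm_command:
  deltas:
    - {"xyz": [4, 0.2, 0.1], "turn": -7}
    - {"xyz": [8, 0.5, 0.1], "turn": -14}
    - {"xyz": [12, 0.7, 0.1], "turn": -21}
    - {"xyz": [16, 1, 0.1], "turn": -28}
    - {"xyz": [20, 1.2, 0.1], "turn": -35}

```text
schema error: expected keys xyz, turn, jaw
```

Run:
```python
from h import *; from cell import observe
plan(observe(),[.4404,-.1545,.29],12)
```

```text
t0.57 pos [ 147.9 -450.3  291.4] yaw -41.28 F [0.78 0.46 0.34] w 0.999 tiltz [-6.0e-04 -1.7e-03 -1.0e+00]
delta cm [41.53  2.47  0.11] turn -53.28
```

Request:
arm_command:
  deltas:
    - {"xyz": [4, 0.2, 0.1], "turn": -7, "jaw": 0}
    - {"xyz": [8, 0.5, 0.1], "turn": -14, "jaw": 0}
    - {"xyz": [12, 0.7, 0.1], "turn": -21, "jaw": 0}
    - {"xyz": [16, 1, 0.1], "turn": -28, "jaw": 0}
    - {"xyz": [20, 1.2, 0.1], "turn": -35, "jaw": 0}

```text
clock: 0.98
position: [0.2896, -0.3063, 0.2904]
ee_rot: [-2.333, -2.102, 0.002]
force: [1.4, -0.9, -0.4]
width: 1.004
```

Run:
```python
from h import *; from cell import observe
plan(observe(),[.4404,-.1545,.29],12)
```

```text
t0.98 pos [ 289.6 -306.3  290.4] yaw -5.95 F [ 1.38 -0.86 -0.39] w 1.004 tiltz [-1.0e-04 -1.6e-03 -1.0e+00]
delta cm [16.66 13.42  0.02] turn -17.95
```

Request:
arm_command:
  deltas:
    - {"xyz": [3, 2.5, 0], "turn": -6, "jaw": 0}
    - {"xyz": [6, 5, 0], "turn": -12, "jaw": 0}
    - {"xyz": [9.2, 7.4, 0], "turn": -18, "jaw": 0}
    - {"xyz": [12.4, 10, 0], "turn": -18, "jaw": 0}
    - {"xyz": [15.5, 12.5, 0], "turn": -18, "jaw": 0}

```text
clock: 1.4
position: [0.431, -0.1633, 0.2903]
ee_rot: [-1.975, -2.442, 0.001]
force: [1.6, -1.4, 1.4]
width: 1.004
```

Request:
arm_command:
  deltas:
    - {"xyz": [1.4, 0.6, 0], "turn": 0, "jaw": 0}
    - {"xyz": [1.4, 0.6, 0], "turn": 0, "jaw": 0}

```text
clock: 1.57
position: [0.4356, -0.1435, 0.2903]
ee_rot: [-1.966, -2.449, -0.002]
force: [-1.0, -0.8, 0.3]
width: 1.001
```

Run:
```python
from h import *; from cell import observe,get_image
import cv2
d=get_image("wrist");np.savez("wrist1.npz",**d);cv2.imwrite("pics/w1.png",d["frame"][:,:,::-1])
plan(observe(),[.4404,-.1545,.171],12)
C=cloud(d);m=(d["depth"]>0)&(C[...,2]>.205)&(C[...,2]<.22)&(d["frame"].max(-1)<70)
Q=C[m];print(len(Q),Q.mean(0),cv2.minAreaRect((Q[:,:2]*1000).astype(np.float32)))
m=(d["depth"]>0)&(C[...,2]>.138)&(C[...,2]<.158)&(d["frame"].min(-1)>80)
Q=C[m];print(len(Q),Q.mean(0),cv2.minAreaRect((Q[:,:2]*1000).astype(np.float32)))
```

```text
t1.62 pos [ 434.4 -146.2  290.1] yaw 12.34 F [-0.16 -0.27 -0.51] w 1.0 tiltz [ 9.0e-04 -1.4e-03 -1.0e+00]
delta cm [-0.95  0.42 11.91] turn 0.34
598 [ 0.43980725 -0.15649345  0.21167869] ((439.400146484375, -155.2073211669922), (14.34967041015625, 49.172210693359375), 12.169376373291016)
2249 [ 0.42932082 -0.10843395  0.1493356 ] ((438.2637634277344, -152.3468017578125), (15.585043907165527, 261.466064453125), 10.779204368591309)
```

View pics/w1.png

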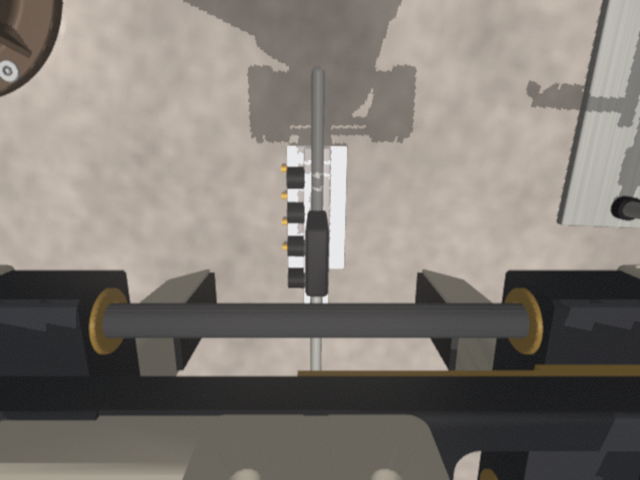

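The wrist view shows the handle's black top at about (317,253) between the open fingers. It measures (0.440,-0.155), which agrees with the top view.

Request:
arm_command:
  deltas:
    - {"xyz": [-0.9, 0.5, 2], "turn": 0.3, "jaw": 0}
    - {"xyz": [-0.9, 0.5, 5.5], "turn": 0.3, "jaw": 0}
    - {"xyz": [-0.9, 0.5, 9], "turn": 0.3, "jaw": 0}
    - {"xyz": [-0.9, 0.5, 12.0], "turn": 0.3, "jaw": 0}
    - {"xyz": [-0.9, 0.5, 12.0], "turn": 0.3, "jaw": 0}

```text
clock: 2.03
position: [0.4367, -0.1548, 0.1653]
ee_rot: [-1.973, -2.433, 0.007]
force: [-1.8, -0.2, -0.2]
width: 0.999
```

Run:
```python
from h import *; from cell import observe,get_image
plan(observe(),[.4402,-.155,.170],12)
```

```text
t2.03 pos [ 436.7 -154.8  165.3] yaw 11.93 F [-1.84 -0.21 -0.25] w 0.999 tiltz [ 0.0046 -0.0095 -0.9999]
delta cm [-0.09  0.34 -0.47] turn -0.07
```

Request:
arm_command:
  deltas:
    - {"xyz": [-0.1, 0.3, -0.4], "turn": 0, "jaw": 0}
    - {"xyz": [-0.1, 0.3, -0.4], "turn": 0, "jaw": 100}
    - {"xyz": [-0.1, 0.3, -0.4], "turn": 0, "jaw": 150}
  force: 20

```text
clock: 2.28
position: [0.4411, -0.156, 0.1712]
ee_rot: [-1.976, -2.434, 0.006]
force: [1.4, -0.3, 0.3]
width: 0.903
```

Run:
```python
from h import *; from cell import observe,get_image
plan(observe(),[.4402,-.155,.170],12)
```

```text
t2.28 pos [ 441.1 -156.   171.2] yaw 11.87 F [ 1.39 -0.34  0.27] w 0.903 tiltz [ 0.0031 -0.0071 -1.    ]
delta cm [ 0.11 -0.06  0.12] turn -0.13
```

Request:
arm_command:
  deltas:
    - {"xyz": [0.1, -0.1, 0.1], "turn": 0, "jaw": 160}
    - {"xyz": [0.1, -0.1, 0.1], "turn": 0, "jaw": 180}
    - {"xyz": [0.1, -0.1, 0.1], "turn": 0, "jaw": 180}
    - {"xyz": [0.1, -0.1, 0.1], "turn": 0, "jaw": 180}
    - {"xyz": [0.1, -0.1, 0.1], "turn": 0, "jaw": 180}

```text
clock: 2.7
position: [0.4399, -0.1552, 0.1704]
ee_rot: [-1.976, -2.434, 0.006]
force: [0.1, 0.3, 0.4]
width: 0.544
```

Run:
```python
from h import *; from cell import observe,get_image
plan(observe(),[.4402,-.155,.170],12)
```

```text
t2.70 pos [ 439.9 -155.2  170.4] yaw 11.87 F [0.14 0.34 0.38] w 0.544 tiltz [ 0.0028 -0.0068 -1.    ]
delta cm [0.02 0.03 0.04] turn -0.13
```

Request:
arm_command:
  deltas:
    - {"xyz": [0, 0, 0], "turn": 0, "jaw": 255}
    - {"xyz": [0, 0, 0], "turn": 0, "jaw": 255}
    - {"xyz": [0, 0, 0], "turn": 0, "jaw": 255}
    - {"xyz": [0, 0, 0], "turn": 0, "jaw": 255}
    - {"xyz": [0, 0, 0], "turn": 0, "jaw": 255}
  force: 20

```text
clock: 3.12
position: [0.4399, -0.1552, 0.1704]
ee_rot: [-1.976, -2.434, 0.006]
force: [0.1, -0.7, 0.3]
width: 0.179
```

Request:
arm_command:
  deltas:
    - {"xyz": [0, 0, 0], "turn": 0, "jaw": 255}
    - {"xyz": [0, 0, 0], "turn": 0, "jaw": 255}
    - {"xyz": [0, 0, 0], "turn": 0, "jaw": 255}
    - {"xyz": [0, 0, 0], "turn": 0, "jaw": 255}
  force: 50

```text
clock: 3.45
position: [0.44, -0.1552, 0.1704]
ee_rot: [-1.976, -2.434, 0.005]
force: [1.1, 0.3, -0.4]
width: 0.173
```

Run:
```python
from h import *; from cell import observe,get_image
plan(observe(),[.4402,-.155,.170],12)
```

```text
t3.45 pos [ 440.  -155.2  170.4] yaw 11.88 F [ 1.13  0.34 -0.36] w 0.173 tiltz [ 0.0028 -0.0067 -1.    ]
delta cm [0.02 0.02 0.04] turn -0.12
```

Request:
arm_command:
  deltas:
    - {"xyz": [0, 0, -1], "turn": 0, "jaw": 255}
    - {"xyz": [0, 0, -3], "turn": 0, "jaw": 255}
    - {"xyz": [0, 0, -6], "turn": 0, "jaw": 255}
    - {"xyz": [0, 0, -9], "turn": 0, "jaw": 255}
    - {"xyz": [0, 0, -12], "turn": 0, "jaw": 255}

```text
clock: 3.87
position: [0.4399, -0.155, 0.2918]
ee_rot: [-1.974, -2.433, 0.006]
force: [1.1, -0.6, -4.6]
width: 0.171
```

Request:
arm_command:
  deltas:
    - {"xyz": [0, 0, -1.2], "turn": 0, "jaw": 255}
    - {"xyz": [0, 0, -1.2], "turn": 0, "jaw": 255}
    - {"xyz": [0, 0, -1.2], "turn": 0, "jaw": 255}

```text
clock: 4.12
position: [0.4398, -0.155, 0.3039]
ee_rot: [-1.975, -2.434, 0.006]
force: [-0.4, 0.3, -5.5]
width: 0.169
```

Run:
```python
from h import *; from cell import observe,get_image
import cv2
d=get_image("scene");np.savez("scene2.npz",**d);cv2.imwrite("pics/s2.png",d["frame"][:,:,::-1])
d=get_image("top");np.savez("top2.npz",**d);cv2.imwrite("pics/t2.png",d["frame"][:,:,::-1])
plan(observe(),[.6492,.0678,.3],10.1)
```

```text
t4.22 pos [ 439.  -154.9  302.3] yaw 11.9 F [ 0.5   0.25 -5.25] w 0.172 tiltz [ 0.0051 -0.0105 -0.9999]
delta cm [17.46 25.17  0.06] turn 1.8
```

View pics/s2.png

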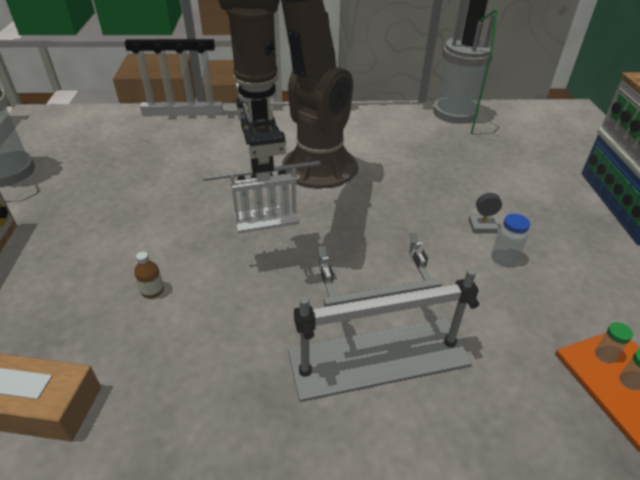

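The scene view shows the bank held upright at about (263,200), clear of the bench. Next I carry it above the hooks.

Request:
arm_command:
  deltas:
    - {"xyz": [1.2, 1.7, 0], "turn": 0.5, "jaw": 255}
    - {"xyz": [3.2, 4.6, 0], "turn": 1, "jaw": 255}
    - {"xyz": [5.2, 7.5, 0], "turn": 1.8, "jaw": 255}
    - {"xyz": [7.2, 10.4, 0], "turn": 1.8, "jaw": 255}
    - {"xyz": [9.2, 13.3, 0], "turn": 1.8, "jaw": 255}

```text
clock: 4.63
position: [0.5502, -0.0365, 0.2995]
ee_rot: [-2.01, -2.398, 0.011]
force: [0.4, 0.2, -3.6]
width: 0.172
```

Run:
```python
from h import *; from cell import observe,get_image
plan(observe(),[.6492,.0678,.3],10.1)
```

```text
t4.63 pos [550.2 -36.5 299.5] yaw 10.06 F [ 0.45  0.17 -3.59] w 0.172 tiltz [ 0.0054 -0.0137 -0.9999]
delta cm [ 8.54 11.57 -0.16] turn -0.04
```

Request:
arm_command:
  deltas:
    - {"xyz": [2.4, 3.2, -0.1], "turn": 0, "jaw": 255}
    - {"xyz": [4.6, 6.2, -0.2], "turn": 0, "jaw": 255}
    - {"xyz": [6.6, 9.0, -0.2], "turn": 0, "jaw": 255}
    - {"xyz": [7.9, 10.6, -0.2], "turn": 0, "jaw": 255}
    - {"xyz": [8.5, 11.3, -0.2], "turn": 0, "jaw": 255}

```text
clock: 5.05
position: [0.6471, 0.0706, 0.2974]
ee_rot: [-2.002, -2.398, 0.013]
force: [-0.4, -0.2, -5.0]
width: 0.174
```

Run:
```python
from h import *; from cell import observe,get_image
import cv2
for n in ("scene","top","wrist"):
    d=get_image(n);np.savez(n+"3.npz",**d);cv2.imwrite(f"pics/{n}3.png",d["frame"][:,:,::-1])
    if n!="wrist":
        a=d["frame"][130:340,250:500] if n=="scene" else d["frame"][80:230,180:400]
        cv2.imwrite(f"pics/{n}3.png",cv2.resize(a,None,fx=3,fy=2.8,interpolation=2)[:,:,::-1])
    C=cloud(d);S=np.c_[(C[...,:2]-[.6492,.0678])@Ro.from_euler('z',-10.1,degrees=True).as_matrix()[:2,:2].T,C[...,2]]
    m=(d["depth"]>0)&(S[...,2]>.25)&(S[...,2]<.295)&(abs(S[...,0])<.03)&(abs(S[...,1])>.06)&(abs(S[...,1])<.14)
    Q=S[m]
    if len(Q): 
        for s in (1,-1):
            q=Q[Q[:,1]*s>0]
            if len(q): print(n,s,len(q),q.mean(0).round(4),q.min(0).round(4),q.max(0).round(4), "top z",np.percentile(q[:,2],90))
plan(observe(),[.6492,.0678,.3],10.1)
```

```text
Traceback (most recent call last):
ValueError: all the input arrays must have same number of dimensions, but the array at index 0 has 3 dimension(s) and the array at index 1 has 2 dimension(s)
```

View pics/scene3.png

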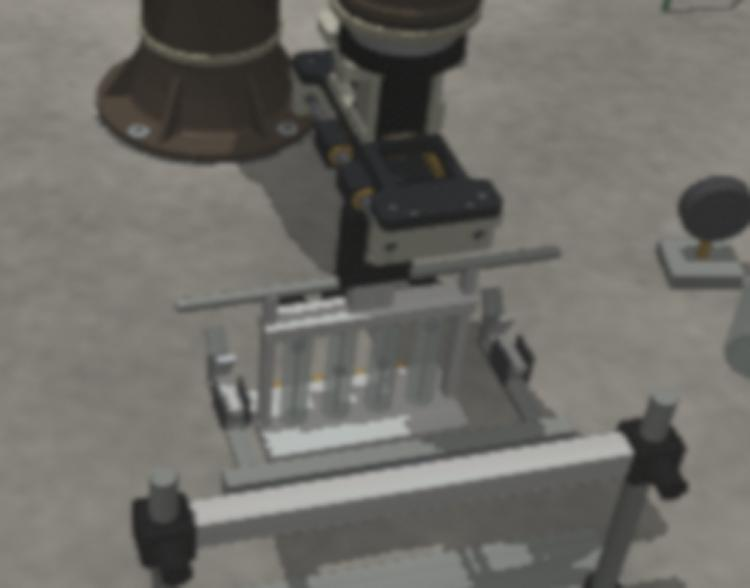

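The scene view shows the bank above the stand, with the bar above both hooks and the body between them. I'll fix the script and measure the bar.

```bash
cat > m.py <<'E'
from h import *; from cell import observe,get_image
import cv2,sys
tag=sys.argv[1]; lo,hi=float(sys.argv[2]),float(sys.argv[3])
for n in ("scene","top","wrist"):
    d=get_image(n);np.savez(n+tag+".npz",**d)
    a=d["frame"]
    if n=="scene":a=cv2.resize(a[130:340,250:500],None,fx=3,fy=2.8,interpolation=2)
    if n=="top":a=cv2.resize(a[80:230,180:400],None,fx=3.5,fy=3.5,interpolation=2)
    cv2.imwrite(f"pics/{n}{tag}.png",a[:,:,::-1])
    C=cloud(d)[d["depth"]>0];S=np.c_[(C[:,:2]-[.6492,.0678])@Ro.from_euler('z',-10.1,degrees=True).as_matrix()[:2,:2].T,C[:,2]]
    Q=S[(S[:,2]>lo)&(S[:,2]<hi)&(abs(S[:,0])<.03)&(abs(S[:,1])>.06)&(abs(S[:,1])<.16)]
    for s in (1,-1):
        q=Q[Q[:,1]*s>0]
        if len(q)>5: print(n,s,len(q),"med",(1e3*np.median(q,0)).round(1),(1e3*q.min(0)).round(1),(1e3*q.max(0)).round(1))
o=observe();plan(o,[.6492,.0678,.3],10.1)
E
python3 m.py 3 .255 .295
```

```text
scene 1 202 med [  1.3  90.6 273.4] [ -8.1  60.2 255.3] [  7.1 136.  277.6]
scene -1 210 med [  2.2 -91.4 273. ] [  -5.7 -131.8  255.1] [  7.2 -60.  277.4]
top 1 202 med [ -3.1  93.5 277.8] [ -8.8  60.5 255.2] [  4.3 134.9 282.7]
wrist 1 3462 med [ -3.5  95.1 277.9] [ -9.4  60.1 272.1] [  2.2 126.7 281.1]
t5.25 pos [645.8  65.8 299. ] yaw 10.04 F [ 0.14 -0.17 -4.42] w 0.173 tiltz [ 0.0047 -0.0166 -0.9999]
delta cm [ 0.13  0.37 -0.1 ] turn -0.06
```

View pics/top3.png

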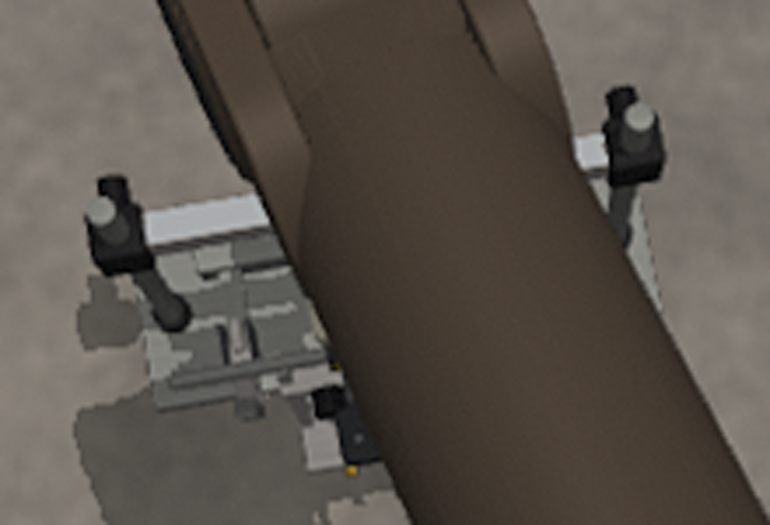

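View pics/wrist3.png

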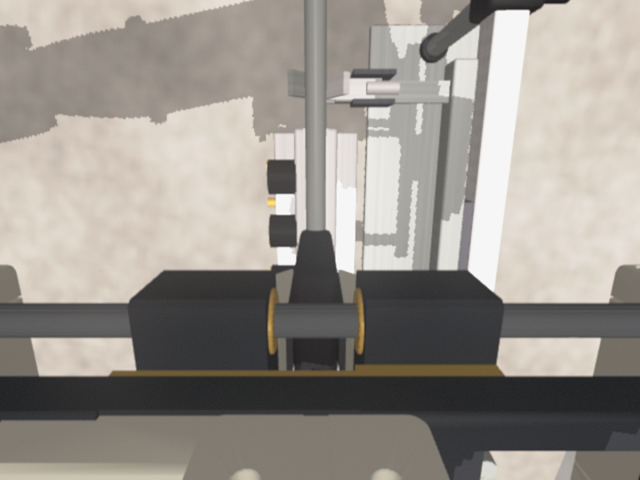

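The bar's axis measures x≈-3.5 mm and z≈273 mm in stand axes, which agrees with the TCP. Next I lower it into the mouths.

Request:
arm_command:
  deltas:
    - {"xyz": [0, 0.3, 1.0], "turn": 0, "jaw": 255}
    - {"xyz": [0, 0.3, 2.2], "turn": 0, "jaw": 255}
    - {"xyz": [0, 0.3, 3.4], "turn": 0, "jaw": 255}
    - {"xyz": [0, 0.3, 4.2], "turn": 0, "jaw": 255}
    - {"xyz": [0, 0.3, 4.2], "turn": 0, "jaw": 255}

```text
clock: 5.67
position: [0.6465, 0.0653, 0.254]
ee_rot: [-2.008, -2.394, 0.021]
force: [0.7, 0.7, -4.5]
width: 0.17
```

```bash
cat > q.py <<'E'
from h import *; from cell import observe
import sys
o=observe();plan(o,[.6492,.0678,float(sys.argv[1]) if len(sys.argv)>1 else .24],10.1)
print("joints",o["joints"].round(2),"tq",o["ft_torque"].round(2),"bar z mm",(o["position"][2]*1e3-25.4).round(1))
E
python3 q.py
```

```text
t5.67 pos [646.5  65.3 254. ] yaw 10.01 F [ 0.72  0.67 -4.5 ] w 0.17 tiltz [ 0.0043 -0.021  -0.9998]
delta cm [0.19 0.33 1.39] turn -0.09
joints [ 0.19  0.54 -0.61  1.41  0.3   1.31 -0.25] tq [-0.06 -0.14 -0.01] bar z mm 228.6
```

Request:
arm_command:
  deltas:
    - {"xyz": [0, 0.25, 0], "turn": 0, "jaw": 255}
    - {"xyz": [0, 0.25, 0.3], "turn": 0, "jaw": 255}
    - {"xyz": [0, 0.25, 0.5], "turn": 0, "jaw": 255}
    - {"xyz": [0, 0.25, 0.5], "turn": 0, "jaw": 255}
    - {"xyz": [0, 0.25, 0.5], "turn": 0, "jaw": 255}

```text
clock: 6.08
position: [0.649, 0.0659, 0.2492]
ee_rot: [-2.008, -2.394, 0.02]
force: [0.7, 0.8, -4.3]
width: 0.17
```

```bash
python3 q.py
```

```text
t6.08 pos [649.   65.9 249.2] yaw 10.02 F [ 0.68  0.75 -4.33] w 0.17 tiltz [ 0.0043 -0.0206 -0.9998]
delta cm [0.18 0.08 0.92] turn -0.08
joints [ 0.19  0.55 -0.6   1.41  0.31  1.3  -0.26] tq [-0.05 -0.17 -0.03] bar z mm 223.8
```

Request:
arm_command:
  deltas:
    - {"xyz": [0, 0.05, 0.2], "turn": 0, "jaw": 255}
    - {"xyz": [0, 0.05, 0.4], "turn": 0, "jaw": 255}
    - {"xyz": [0, 0.05, 0.5], "turn": 0, "jaw": 255}
    - {"xyz": [0, 0.05, 0.5], "turn": 0, "jaw": 255}

```text
clock: 6.42
position: [0.6493, 0.0659, 0.2438]
ee_rot: [-2.008, -2.394, 0.021]
force: [-0.6, 0.0, -4.6]
width: 0.171
```

```bash
python3 q.py
```

```text
t6.42 pos [649.3  65.9 243.8] yaw 10.02 F [-0.61  0.03 -4.63] w 0.171 tiltz [ 0.0043 -0.0209 -0.9998]
delta cm [0.18 0.03 0.38] turn -0.08
joints [ 0.19  0.56 -0.6   1.41  0.31  1.29 -0.26] tq [ 0.01 -0.22  0.04] bar z mm 218.4
```

Request:
arm_command:
  deltas:
    - {"xyz": [0, 0, 0.1], "turn": 0, "jaw": 255}
    - {"xyz": [0, 0, 0.2], "turn": 0, "jaw": 255}
    - {"xyz": [0, 0, 0.3], "turn": 0, "jaw": 255}
    - {"xyz": [0, 0, 0.3], "turn": 0, "jaw": 255}

```text
clock: 6.75
position: [0.6496, 0.066, 0.2409]
ee_rot: [-2.009, -2.394, 0.02]
force: [2.8, 1.1, -4.0]
width: 0.17
```

```bash
python3 q.py
```

```text
t6.75 pos [649.6  66.  240.9] yaw 10.02 F [ 2.82  1.15 -4.02] w 0.17 tiltz [ 0.0044 -0.02   -0.9998]
delta cm [ 0.18 -0.01  0.09] turn -0.08
joints [ 0.19  0.56 -0.6   1.42  0.31  1.28 -0.26] tq [ 0.06 -0.66  0.13] bar z mm 215.5
```

Request:
arm_command:
  deltas:
    - {"xyz": [0, 0, 0.1], "turn": 0, "jaw": 255}
    - {"xyz": [0, 0, 0.2], "turn": 0, "jaw": 255}
    - {"xyz": [0, 0, 0.2], "turn": 0, "jaw": 255}

```text
clock: 7.0
position: [0.6496, 0.0661, 0.2392]
ee_rot: [-2.009, -2.395, 0.019]
force: [0.3, 0.2, -0.2]
width: 0.174
```

```bash
python3 q.py
```

```text
t7.00 pos [649.6  66.1 239.2] yaw 10.02 F [ 0.33  0.21 -0.24] w 0.174 tiltz [ 0.0043 -0.0196 -0.9998]
delta cm [ 0.18 -0.01 -0.08] turn -0.08
joints [ 0.19  0.56 -0.6   1.42  0.31  1.28 -0.26] tq [-0.06 -0.14  0.06] bar z mm 213.8
```

Request:
arm_command:
  deltas:
    - {"xyz": [0, 0, 0.1], "turn": 0, "jaw": 255}
    - {"xyz": [0, 0, 0.1], "turn": 0, "jaw": 255}
    - {"xyz": [0, 0, 0.1], "turn": 0, "jaw": 255}

```text
clock: 7.25
position: [0.6496, 0.0661, 0.2383]
ee_rot: [-2.009, -2.395, 0.019]
force: [0.2, -0.6, -0.1]
width: 0.17
```

```bash
python3 q.py
```

```text
t7.25 pos [649.6  66.1 238.3] yaw 10.02 F [ 0.18 -0.63 -0.14] w 0.17 tiltz [ 0.0043 -0.0195 -0.9998]
delta cm [ 0.18 -0.01 -0.17] turn -0.08
joints [ 0.19  0.56 -0.6   1.42  0.31  1.28 -0.26] tq [-0.1  -0.12  0.08] bar z mm 212.9
```

Request:
arm_command:
  deltas:
    - {"xyz": [0, 0, 0.1], "turn": 0, "jaw": 255}
    - {"xyz": [0, 0, 0.2], "turn": 0, "jaw": 255}
    - {"xyz": [0, 0, 0.2], "turn": 0, "jaw": 255}

```text
clock: 7.5
position: [0.6496, 0.0662, 0.2362]
ee_rot: [-2.009, -2.395, 0.019]
force: [-0.5, -0.7, 0.8]
width: 0.174
```

```bash
python3 q.py
```

```text
t7.50 pos [649.6  66.2 236.2] yaw 10.03 F [-0.53 -0.7   0.82] w 0.174 tiltz [ 0.0044 -0.0194 -0.9998]
delta cm [ 0.17 -0.02 -0.38] turn -0.07
joints [ 0.19  0.56 -0.6   1.43  0.31  1.27 -0.26] tq [-0.05 -0.08  0.08] bar z mm 210.8
```

Request:
arm_command:
  deltas:
    - {"xyz": [0, 0, 0.1], "turn": 0, "jaw": 255}
    - {"xyz": [0, 0, 0.2], "turn": 0, "jaw": 255}
    - {"xyz": [0, 0, 0.2], "turn": 0, "jaw": 255}

```text
clock: 7.75
position: [0.6496, 0.0662, 0.2341]
ee_rot: [-2.009, -2.395, 0.019]
force: [0.0, -0.6, 1.4]
width: 0.176
```

```bash
python3 q.py
```

```text
t7.75 pos [649.6  66.2 234.1] yaw 10.02 F [ 0.03 -0.63  1.44] w 0.176 tiltz [ 0.0045 -0.0194 -0.9998]
delta cm [ 0.17 -0.02 -0.59] turn -0.08
joints [ 0.19  0.56 -0.6   1.43  0.31  1.27 -0.26] tq [-0.05 -0.02  0.06] bar z mm 208.7
```

Request:
arm_command:
  deltas:
    - {"xyz": [0, 0, 0.1], "turn": 0, "jaw": 255}
    - {"xyz": [0, 0, 0.2], "turn": 0, "jaw": 255}
    - {"xyz": [0, 0, 0.2], "turn": 0, "jaw": 255}

```text
clock: 8.0
position: [0.6496, 0.0662, 0.2319]
ee_rot: [-2.009, -2.395, 0.019]
force: [-1.1, -0.3, 1.9]
width: 0.171
```

```bash
python3 q.py
```

```text
t8.00 pos [649.6  66.2 231.9] yaw 10.02 F [-1.15 -0.29  1.95] w 0.171 tiltz [ 0.0045 -0.0193 -0.9998]
delta cm [ 0.17 -0.02 -0.8 ] turn -0.08
joints [ 0.19  0.56 -0.6   1.43  0.31  1.26 -0.26] tq [-0.03 -0.02  0.13] bar z mm 206.5
```

Request:
arm_command:
  deltas:
    - {"xyz": [0, 0, 0.1], "turn": 0, "jaw": 255}
    - {"xyz": [0, 0, 0.15], "turn": 0, "jaw": 255}
    - {"xyz": [0, 0, 0.15], "turn": 0, "jaw": 255}

```text
clock: 8.25
position: [0.6496, 0.0663, 0.2304]
ee_rot: [-2.009, -2.395, 0.018]
force: [-0.8, 0.2, 2.3]
width: 0.174
```

```bash
python3 q.py
```

```text
t8.25 pos [649.6  66.3 230.4] yaw 10.03 F [-0.77  0.24  2.26] w 0.174 tiltz [ 0.0046 -0.0192 -0.9998]
delta cm [ 0.16 -0.03 -0.96] turn -0.07
joints [ 0.19  0.56 -0.6   1.43  0.32  1.26 -0.26] tq [-0.08  0.02  0.04] bar z mm 205.0
```

Request:
arm_command:
  deltas:
    - {"xyz": [0, 0, 0.1], "turn": 0, "jaw": 255}
    - {"xyz": [0, 0, 0.15], "turn": 0, "jaw": 255}
    - {"xyz": [0, 0, 0.15], "turn": 0, "jaw": 255}

```text
clock: 8.5
position: [0.6495, 0.0663, 0.2288]
ee_rot: [-2.009, -2.395, 0.018]
force: [-0.6, -0.3, 1.9]
width: 0.169
```

```bash
python3 q.py
```

```text
t8.50 pos [649.5  66.3 228.8] yaw 10.03 F [-0.57 -0.25  1.92] w 0.169 tiltz [ 0.0046 -0.0192 -0.9998]
delta cm [ 0.16 -0.03 -1.12] turn -0.07
joints [ 0.19  0.56 -0.6   1.44  0.32  1.26 -0.27] tq [-0.03  0.03  0.08] bar z mm 203.4
```

Request:
arm_command:
  deltas:
    - {"xyz": [0, 0, 0.1], "turn": 0, "jaw": 255}
    - {"xyz": [0, 0, 0.15], "turn": 0, "jaw": 255}
    - {"xyz": [0, 0, 0.15], "turn": 0, "jaw": 255}

```text
clock: 8.75
position: [0.6495, 0.0663, 0.227]
ee_rot: [-2.009, -2.395, 0.018]
force: [0.3, -0.1, 1.0]
width: 0.175
```

```bash
python3 q.py
```

```text
t8.75 pos [649.5  66.3 227. ] yaw 10.03 F [ 0.28 -0.07  0.99] w 0.175 tiltz [ 0.0047 -0.0193 -0.9998]
delta cm [ 0.16 -0.03 -1.3 ] turn -0.07
joints [ 0.19  0.57 -0.6   1.44  0.32  1.25 -0.27] tq [-0.04 -0.18  0.1 ] bar z mm 201.6
```

Request:
arm_command:
  deltas:
    - {"xyz": [0, 0, 0.1], "turn": 0, "jaw": 255}
    - {"xyz": [0, 0, 0.15], "turn": 0, "jaw": 255}
    - {"xyz": [0, 0, 0.15], "turn": 0, "jaw": 255}

```text
clock: 9.0
position: [0.6495, 0.0662, 0.2252]
ee_rot: [-2.008, -2.395, 0.019]
force: [-0.5, 1.3, -0.6]
width: 0.174
```

```bash
python3 q.py
```

```text
t9.00 pos [649.5  66.2 225.2] yaw 10.03 F [-0.51  1.35 -0.6 ] w 0.174 tiltz [ 0.0047 -0.0194 -0.9998]
delta cm [ 0.17 -0.03 -1.48] turn -0.07
joints [ 0.19  0.57 -0.6   1.44  0.32  1.25 -0.27] tq [ 0.02 -0.31  0.09] bar z mm 199.8
```

Request:
arm_command:
  deltas:
    - {"xyz": [0, 0, 0.1], "turn": 0, "jaw": 255}
    - {"xyz": [0, 0, 0.15], "turn": 0, "jaw": 255}
    - {"xyz": [0, 0, 0.15], "turn": 0, "jaw": 255}

```text
clock: 9.25
position: [0.6495, 0.0662, 0.2234]
ee_rot: [-2.008, -2.395, 0.019]
force: [1.1, -0.1, -1.7]
width: 0.169
```

```bash
python3 q.py
```

```text
t9.25 pos [649.5  66.2 223.4] yaw 10.03 F [ 1.13 -0.11 -1.7 ] w 0.169 tiltz [ 0.0048 -0.0195 -0.9998]
delta cm [ 0.17 -0.04 -1.66] turn -0.07
joints [ 0.19  0.57 -0.6   1.44  0.32  1.25 -0.27] tq [ 0.04 -0.47  0.07] bar z mm 198.0
```

Request:
arm_command:
  deltas:
    - {"xyz": [0, 0, 0.1], "turn": 0, "jaw": 255}
    - {"xyz": [0, 0, 0.15], "turn": 0, "jaw": 255}
    - {"xyz": [0, 0, 0.15], "turn": 0, "jaw": 255}

```text
clock: 9.5
position: [0.6495, 0.0662, 0.2214]
ee_rot: [-2.008, -2.394, 0.019]
force: [1.3, -0.2, -3.8]
width: 0.172
```

```bash
python3 q.py
```

```text
t9.50 pos [649.5  66.2 221.4] yaw 10.03 F [ 1.29 -0.22 -3.78] w 0.172 tiltz [ 0.0048 -0.0198 -0.9998]
delta cm [ 0.18 -0.04 -1.86] turn -0.07
joints [ 0.19  0.57 -0.6   1.45  0.32  1.24 -0.27] tq [ 0.09 -0.73  0.03] bar z mm 196.0
```

Request:
arm_command:
  deltas:
    - {"xyz": [0, 0, 0.1], "turn": 0, "jaw": 255}
    - {"xyz": [0, 0, 0.1], "turn": 0, "jaw": 255}
    - {"xyz": [0, 0, 0.1], "turn": 0, "jaw": 255}

```text
clock: 9.75
position: [0.6496, 0.0661, 0.2202]
ee_rot: [-2.008, -2.394, 0.019]
force: [2.1, 0.4, -5.5]
width: 0.17
```

```bash
python3 q.py
```

```text
t9.75 pos [649.6  66.1 220.2] yaw 10.03 F [ 2.07  0.4  -5.47] w 0.17 tiltz [ 0.0049 -0.0198 -0.9998]
delta cm [ 0.18 -0.05 -1.98] turn -0.07
joints [ 0.19  0.57 -0.6   1.45  0.32  1.24 -0.27] tq [ 0.08 -0.85  0.12] bar z mm 194.8
```

Request:
arm_command:
  deltas:
    - {"xyz": [0, 0.05, 0.1], "turn": 0, "jaw": 255}
    - {"xyz": [0, 0.05, 0.15], "turn": 0, "jaw": 255}
    - {"xyz": [0, 0.05, 0.15], "turn": 0, "jaw": 255}

```text
clock: 10.0
position: [0.6498, 0.0662, 0.2187]
ee_rot: [-2.008, -2.394, 0.02]
force: [0.5, -0.2, -2.8]
width: 0.173
```

```bash
python3 q.py
```

```text
t10.00 pos [649.8  66.2 218.7] yaw 10.03 F [ 0.52 -0.25 -2.78] w 0.173 tiltz [ 0.0047 -0.0203 -0.9998]
delta cm [ 0.18 -0.07 -2.13] turn -0.07
joints [ 0.19  0.57 -0.6   1.45  0.32  1.24 -0.27] tq [-0.15 -0.22  0.01] bar z mm 193.3
```

Request:
arm_command:
  deltas:
    - {"xyz": [0, 0, 0.1], "turn": 0, "jaw": 255}
    - {"xyz": [0, 0, 0.1], "turn": 0, "jaw": 255}
    - {"xyz": [0, 0, 0.1], "turn": 0, "jaw": 255}

```text
clock: 10.25
position: [0.6498, 0.0663, 0.2182]
ee_rot: [-2.008, -2.395, 0.019]
force: [-0.8, 0.0, 2.0]
width: 0.173
```

```bash
python3 q.py
```

```text
t10.25 pos [649.8  66.3 218.2] yaw 10.03 F [-0.82  0.01  2.04] w 0.173 tiltz [ 0.0046 -0.0198 -0.9998]
delta cm [ 0.17 -0.08 -2.18] turn -0.07
joints [ 0.19  0.57 -0.6   1.45  0.32  1.24 -0.27] tq [-0.23 -0.02 -0.05] bar z mm 192.8
```

Request:
arm_command:
  deltas:
    - {"xyz": [0, 0, 0.08], "turn": 0, "jaw": 255}
    - {"xyz": [0, 0, 0.08], "turn": 0, "jaw": 255}
    - {"xyz": [0, 0, 0.08], "turn": 0, "jaw": 255}

```text
clock: 10.5
position: [0.6498, 0.0663, 0.2178]
ee_rot: [-2.009, -2.395, 0.019]
force: [-1.7, -0.6, 4.7]
width: 0.174
```

```bash
python3 m.py 5 .17 .21; python3 q.py
```

```text
scene 1 234 med [  5.2  93.9 194.8] [-10.8  61.5 170.1] [ 29.6 131.  210. ]
scene -1 259 med [  4.2 -99.1 195.3] [ -11.  -136.2  170.6] [ 29.9 -60.6 210. ]
top 1 209 med [  1.7  93.4 198.7] [ -9.3  60.2 170.8] [ 29.8 131.8 210. ]
wrist 1 5161 med [  2.3  95.7 197.7] [-10.4  60.1 182.8] [ 30.  125.8 210. ]
t10.65 pos [649.8  66.2 217.7] yaw 10.03 F [-2.59 -1.44  5.41] w 0.17 tiltz [ 0.0045 -0.0196 -0.9998]
delta cm [ 0.2  -0.2  -8.23] turn -0.07
t10.65 pos [649.8  66.2 217.7] yaw 10.03 F [-2.59 -1.44  5.41] w 0.17 tiltz [ 0.0045 -0.0196 -0.9998]
delta cm [ 0.17 -0.08 -2.23] turn -0.07
joints [ 0.19  0.57 -0.6   1.45  0.32  1.24 -0.27] tq [-0.35  0.34  0.01] bar z mm 192.3
```

View pics/scene5.png

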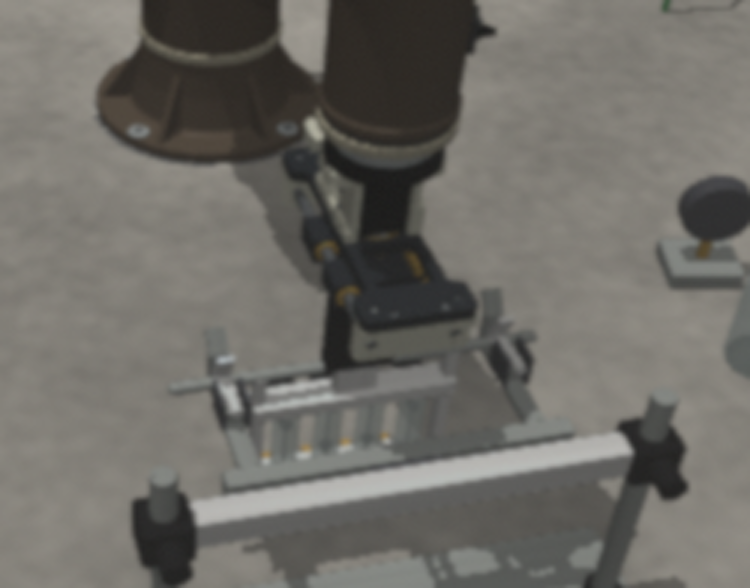

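View pics/wrist5.png

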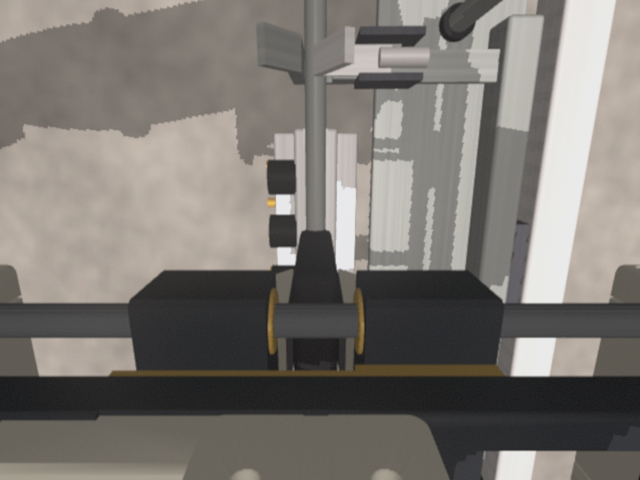

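The wrist view shows the near catch lying over the bar at (335,50), and both hooks look seated in the scene view. Load is about 10 N. Now the upward tug, in small steps.

Request:
arm_command:
  deltas:
    - {"xyz": [0, 0, -0.1], "turn": 0, "jaw": 255}
    - {"xyz": [0, 0, -0.15], "turn": 0, "jaw": 255}
    - {"xyz": [0, 0, -0.15], "turn": 0, "jaw": 255}

```text
clock: 10.9
position: [0.6498, 0.0662, 0.2187]
ee_rot: [-2.008, -2.394, 0.02]
force: [-0.2, 0.4, -1.6]
width: 0.167
```

```bash
python3 q.py
```

```text
t10.90 pos [649.8  66.2 218.7] yaw 10.03 F [-0.17  0.35 -1.64] w 0.167 tiltz [ 0.0046 -0.0202 -0.9998]
delta cm [ 0.18 -0.07 -2.13] turn -0.07
joints [ 0.19  0.57 -0.6   1.45  0.32  1.24 -0.27] tq [-0.16 -0.29 -0.  ] bar z mm 193.3
```

Request:
arm_command:
  deltas:
    - {"xyz": [0, 0, -0.1], "turn": 0, "jaw": 255}
    - {"xyz": [0, 0, -0.1], "turn": 0, "jaw": 255}
    - {"xyz": [0, 0, -0.1], "turn": 0, "jaw": 255}

```text
clock: 11.15
position: [0.6497, 0.0662, 0.2192]
ee_rot: [-2.008, -2.394, 0.02]
force: [1.0, 0.3, -4.2]
width: 0.169
```

```bash
python3 q.py
```

```text
t11.15 pos [649.7  66.2 219.2] yaw 10.03 F [ 1.03  0.32 -4.22] w 0.169 tiltz [ 0.0048 -0.0207 -0.9998]
delta cm [ 0.18 -0.06 -2.08] turn -0.07
joints [ 0.19  0.57 -0.6   1.45  0.32  1.24 -0.27] tq [-0.04 -0.38  0.03] bar z mm 193.8
```

Request:
arm_command:
  deltas:
    - {"xyz": [0, 0, -0.1], "turn": 0, "jaw": 255}
    - {"xyz": [0, 0, -0.1], "turn": 0, "jaw": 255}
    - {"xyz": [0, 0, -0.1], "turn": 0, "jaw": 255}

```text
clock: 11.4
position: [0.6497, 0.0661, 0.2199]
ee_rot: [-2.008, -2.394, 0.02]
force: [0.9, 0.6, -5.7]
width: 0.173
```

```bash
python3 q.py
```

```text
t11.40 pos [649.7  66.1 219.9] yaw 10.03 F [ 0.92  0.62 -5.72] w 0.173 tiltz [ 0.0048 -0.021  -0.9998]
delta cm [ 0.19 -0.06 -2.  ] turn -0.07
joints [ 0.19  0.57 -0.6   1.45  0.32  1.24 -0.27] tq [ 0.06 -0.47  0.02] bar z mm 194.5
```

Request:
arm_command:
  deltas:
    - {"xyz": [0, 0, -0.1], "turn": 0, "jaw": 255}
    - {"xyz": [0, 0, -0.1], "turn": 0, "jaw": 255}
    - {"xyz": [0, 0, -0.1], "turn": 0, "jaw": 255}

```text
clock: 11.65
position: [0.6496, 0.0661, 0.2208]
ee_rot: [-2.008, -2.394, 0.021]
force: [2.4, 0.3, -6.4]
width: 0.167
```

```bash
python3 q.py
```

```text
t11.65 pos [649.6  66.1 220.8] yaw 10.03 F [ 2.35  0.29 -6.45] w 0.167 tiltz [ 0.0048 -0.0212 -0.9998]
delta cm [ 0.19 -0.05 -1.92] turn -0.07
joints [ 0.19  0.57 -0.6   1.45  0.32  1.24 -0.27] tq [ 0.01 -0.61  0.1 ] bar z mm 195.4
```

Request:
arm_command:
  deltas:
    - {"xyz": [0, 0, -0.1], "turn": 0, "jaw": 255}
    - {"xyz": [0, 0, -0.1], "turn": 0, "jaw": 255}
    - {"xyz": [0, 0, -0.1], "turn": 0, "jaw": 255}

```text
clock: 11.9
position: [0.6496, 0.0661, 0.2214]
ee_rot: [-2.007, -2.394, 0.021]
force: [2.6, 1.8, -9.3]
width: 0.172
```

```bash
python3 q.py
```

```text
t11.90 pos [649.6  66.1 221.4] yaw 10.04 F [ 2.6   1.76 -9.32] w 0.172 tiltz [ 0.0048 -0.0214 -0.9998]
delta cm [ 0.18 -0.05 -1.85] turn -0.06
joints [ 0.19  0.57 -0.6   1.44  0.32  1.25 -0.27] tq [ 0.06 -0.97  0.07] bar z mm 196.0
```

Request:
arm_command:
  deltas:
    - {"xyz": [0, 0, -0.1], "turn": 0, "jaw": 255}
    - {"xyz": [0, 0, -0.1], "turn": 0, "jaw": 255}
    - {"xyz": [0, 0, -0.1], "turn": 0, "jaw": 255}

```text
clock: 12.15
position: [0.6496, 0.0661, 0.222]
ee_rot: [-2.007, -2.394, 0.021]
force: [3.8, 2.5, -13.3]
width: 0.175
```

```bash
python3 m.py 6 .17 .21; python3 q.py
```

```text
scene 1 236 med [  4.8  91.6 197.8] [-11.5  60.2 170.1] [ 30.  130.3 209.7]
scene -1 270 med [  3.9 -95.3 198.6] [ -11.6 -136.5  170. ] [ 29.9 -60.3 209.9]
top 1 227 med [  0.3  91.7 201.5] [-11.7  60.2 170.3] [ 29.7 132.2 209.9]
wrist 1 5340 med [  1.8  94.  201.6] [-12.4  60.  170. ] [ 30.  125.3 210. ]
t12.30 pos [649.6  66.1 222.1] yaw 10.05 F [  5.16   2.35 -13.19] w 0.173 tiltz [ 0.005  -0.0218 -0.9998]
delta cm [ 0.21 -0.18 -7.79] turn -0.05
t12.30 pos [649.6  66.1 222.1] yaw 10.05 F [  5.16   2.35 -13.19] w 0.173 tiltz [ 0.005  -0.0218 -0.9998]
delta cm [ 0.18 -0.05 -1.79] turn -0.05
joints [ 0.19  0.57 -0.6   1.44  0.32  1.25 -0.27] tq [ 0.12 -1.46  0.05] bar z mm 196.7
```

Under an 8.8 N net upward pull the bar is held, with balanced roll torque, so both catches hold. Now I unload.

Request:
arm_command:
  deltas:
    - {"xyz": [0, 0, 0.1], "turn": 0, "jaw": 255}
    - {"xyz": [0, 0, 0.2], "turn": 0, "jaw": 255}
    - {"xyz": [0, 0, 0.3], "turn": 0, "jaw": 255}
    - {"xyz": [0, 0, 0.3], "turn": 0, "jaw": 255}

```text
clock: 12.63
position: [0.6497, 0.0661, 0.2198]
ee_rot: [-2.008, -2.394, 0.02]
force: [1.8, -0.3, -3.8]
width: 0.174
```

```bash
python3 q.py
```

```text
t12.63 pos [649.7  66.1 219.8] yaw 10.03 F [ 1.85 -0.26 -3.8 ] w 0.174 tiltz [ 0.0048 -0.0209 -0.9998]
delta cm [ 0.19 -0.06 -2.02] turn -0.07
joints [ 0.19  0.57 -0.6   1.45  0.32  1.24 -0.27] tq [-0.02 -0.49  0.07] bar z mm 194.4
```

Request:
arm_command:
  deltas:
    - {"xyz": [0, 0.05, 0.1], "turn": 0, "jaw": 255}
    - {"xyz": [0, 0.05, 0.15], "turn": 0, "jaw": 255}
    - {"xyz": [0, 0.05, 0.15], "turn": 0, "jaw": 255}

```text
clock: 12.88
position: [0.6501, 0.0662, 0.2187]
ee_rot: [-2.008, -2.394, 0.02]
force: [-0.3, 1.6, -1.1]
width: 0.173
```

```bash
python3 q.py
```

```text
t12.88 pos [650.1  66.2 218.7] yaw 10.03 F [-0.35  1.59 -1.1 ] w 0.173 tiltz [ 0.0047 -0.0208 -0.9998]
delta cm [ 0.18 -0.11 -2.13] turn -0.07
joints [ 0.19  0.57 -0.6   1.45  0.32  1.24 -0.27] tq [-0.22 -0.15 -0.08] bar z mm 193.3
```

Request:
arm_command:
  deltas:
    - {"xyz": [0, 0, 0.03], "turn": 0, "jaw": 255}
    - {"xyz": [0, 0, 0.03], "turn": 0, "jaw": 255}
    - {"xyz": [0, 0, 0.03], "turn": 0, "jaw": 255}
  force: 5

```text
clock: 13.13
position: [0.6501, 0.0662, 0.2186]
ee_rot: [-2.008, -2.394, 0.02]
force: [0.1, -0.5, -1.4]
width: 0.175
```

Request:
arm_command:
  deltas:
    - {"xyz": [0, 0, 0], "turn": 0, "jaw": 150}
    - {"xyz": [0, 0, 0], "turn": 0, "jaw": 150}
    - {"xyz": [0, 0, 0], "turn": 0, "jaw": 130}
    - {"xyz": [0, 0, 0], "turn": 0, "jaw": 130}
    - {"xyz": [0, 0, 0], "turn": 0, "jaw": 130}

```text
clock: 13.55
position: [0.6502, 0.0662, 0.2187]
ee_rot: [-2.008, -2.394, 0.02]
force: [-0.1, 0.4, -0.3]
width: 0.467
```

```bash
python3 m.py 7 .17 .21
```

```text
scene 1 227 med [  5.4  93.3 195.7] [-13.3  60.6 170.4] [ 29.8 130.5 209.4]
scene -1 253 med [  4.5 -98.3 195.4] [ -12.2 -136.7  170.2] [ 29.5 -60.4 209.9]
top 1 212 med [  1.7  93.2 198.3] [ -9.7  60.1 170.1] [ 30.  130.6 209.4]
wrist 1 5075 med [  2.5  95.5 198.3] [-10.5  60.1 170. ] [ 29.9 125.7 210. ]
t13.70 pos [650.2  66.2 218.6] yaw 10.03 F [-0.52  0.16 -0.28] w 0.485 tiltz [ 0.0047 -0.0205 -0.9998]
delta cm [ 0.21 -0.23 -8.13] turn -0.07
```

View pics/wrist7.png

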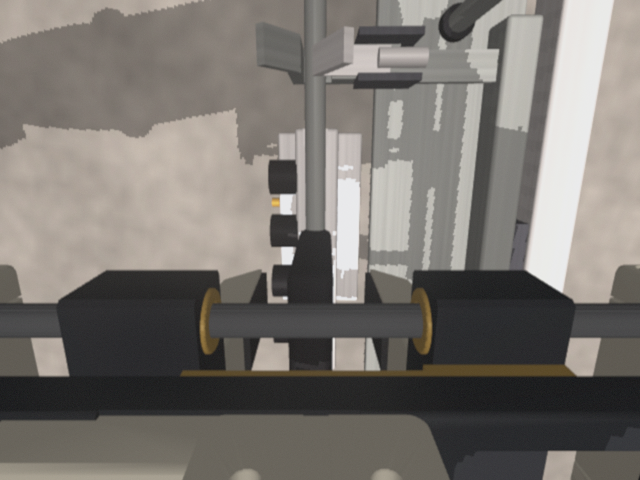

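The fingers are open, with the handle at (313,265) between them and clear space on both sides. I retreat straight up.

Request:
arm_command:
  deltas:
    - {"xyz": [0, 0, -1], "turn": 0, "jaw": 130}
    - {"xyz": [0, 0, -3], "turn": 0, "jaw": 130}
    - {"xyz": [0, 0, -5.5], "turn": 0, "jaw": 130}
    - {"xyz": [0, 0, -8], "turn": 0, "jaw": 130}
    - {"xyz": [0, 0, -10], "turn": 0, "jaw": 130}

```text
clock: 14.12
position: [0.6525, 0.0664, 0.3215]
ee_rot: [-2.009, -2.395, 0.017]
force: [0.1, -0.7, 1.0]
width: 0.487
```

Request:
arm_command:
  deltas:
    - {"xyz": [-3, -3, -1], "turn": 0, "jaw": 130}
    - {"xyz": [-6, -6, -1], "turn": 0, "jaw": 130}
    - {"xyz": [-9, -9, -1], "turn": 0, "jaw": 130}
    - {"xyz": [-11, -11, -1], "turn": 0, "jaw": 130}
    - {"xyz": [-11, -11, -1], "turn": 0, "jaw": 130}

```text
clock: 14.53
position: [0.5609, -0.0683, 0.3342]
ee_rot: [-2.02, -2.389, 0.023]
force: [0.3, -0.5, -0.5]
width: 0.491
```

Request:
arm_command:
  deltas:
    - {"xyz": [-3, -3, 0], "turn": 0, "jaw": 130}
    - {"xyz": [-6, -6, 0], "turn": 0, "jaw": 130}
    - {"xyz": [-9, -9, 0], "turn": 0, "jaw": 130}
    - {"xyz": [-9, -9, 0], "turn": 0, "jaw": 130}
    - {"xyz": [-9, -9, 0], "turn": 0, "jaw": 130}

```text
clock: 14.95
position: [0.4853, -0.1758, 0.3368]
ee_rot: [-2.029, -2.383, 0.026]
force: [0.3, 0.5, 1.0]
width: 0.492
```

```bash
python3 m.py 8 .17 .21
python3 - <<'E'
from h import *
import cv2
from scipy.spatial.transform import Rotation as Ro
d=dict(np.load("top8.npz"));C=cloud(d)[d["depth"]>0];S=np.c_[(C[:,:2]-[.6492,.0678])@Ro.from_euler('z',-10.1,degrees=True).as_matrix()[:2,:2].T,C[:,2]]
h=S[(S[:,2]>.25)&(S[:,2]<.28)&(abs(S[:,0])<.03)&(abs(S[:,1])<.05)];print("handle top",len(h),h.mean(0) if len(h) else "")
for s in (1,-1):
    h=S[(S[:,2]>.17)&(S[:,2]<.21)&(abs(S[:,0])<.012)&(S[:,1]*s>.115)&(S[:,1]*s<.135)];print("bar end",s,len(h),np.median(h,0))
E
```

```text
scene 1 249 med [  4.8  92.2 195.4] [-10.2  60.1 170.1] [ 30.  130.7 209.7]
scene -1 256 med [  4.6 -98.1 196. ] [ -10.4 -136.3  170.8] [ 30.  -60.7 210. ]
top 1 211 med [  1.5  93.1 198.5] [ -9.9  60.1 170.3] [ 29.8 130.8 210. ]
top -1 214 med [  1.2 -93.5 198.3] [ -10.2 -135.2  170.1] [ 29.6 -60.4 209.9]
wrist -1 2643 med [ -2.9 -98.8 197.1] [ -11.8 -136.8  170. ] [ 29.8 -60.  210. ]
t15.10 pos [ 487.8 -170.8  336.6] yaw 9.62 F [-0.38  0.34  0.23] w 0.49 tiltz [ 6.000e-04 -1.860e-02 -9.998e-01]
delta cm [20.82 19.97  3.3 ] turn -0.48
handle top 212 [ 5.16503294e-06 -2.16748990e-03  2.59938489e-01]
bar end 1 33 [0.00081401 0.12375229 0.19766888]
bar end -1 41 [-1.12022052e-04 -1.25476543e-01  1.97718726e-01]
```

View pics/scene8.png

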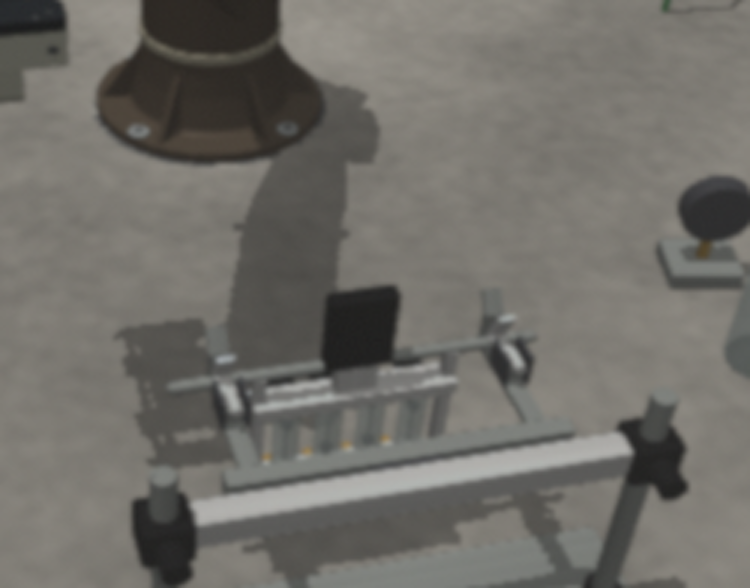

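View pics/top8.png

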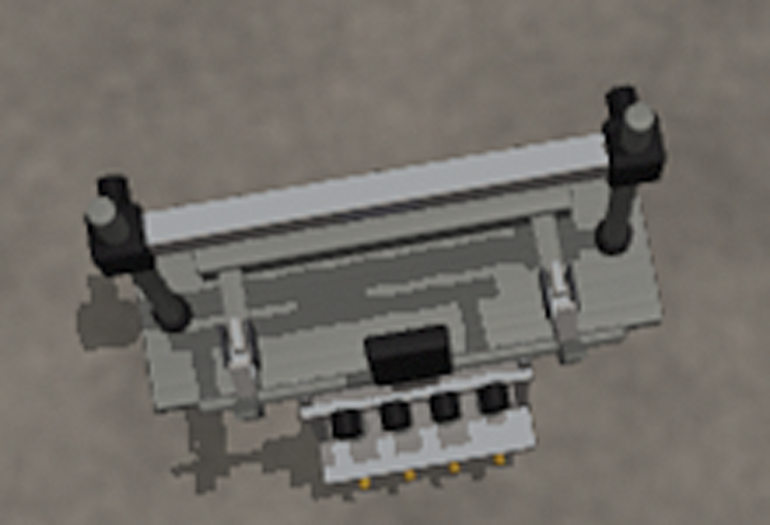

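The scene and top views show the bank hanging upright with its bar in both hooks and knobs facing away. Both bar ends read z≈197.7 mm at the top surface. I wait briefly and check that it is at rest.

Request:
arm_command:
  deltas:
    - {"xyz": [0, 0, 0], "turn": 0, "jaw": 130}
    - {"xyz": [0, 0, 0], "turn": 0, "jaw": 130}
    - {"xyz": [0, 0, 0], "turn": 0, "jaw": 130}
    - {"xyz": [0, 0, 0], "turn": 0, "jaw": 130}
    - {"xyz": [0, 0, 0], "turn": 0, "jaw": 130}

```text
clock: 15.52
position: [0.488, -0.1704, 0.3364]
ee_rot: [-2.018, -2.391, 0.022]
force: [-0.2, -0.2, 0.4]
width: 0.491
```

Run:
```python
from h import *
from cell import *
p=None
for i in range(3):
    d=get_image("top")
    C=cloud(d);S=C[(d["depth"]>0)];h=S[(S[:,2]>.25)&(S[:,2]<.28)&(abs(S[:,0]-.65)<.03)&(abs(S[:,1]-.067)<.05)]
    f=d["frame"].astype(float)
    print(h.mean(0).round(4), None if p is None else abs(f-p)[80:230,180:400].max()); p=f
f0=np.load("top0.npz")["frame"].astype(float)
for n,(a,b,c,e) in dict(flask=(250,310,90,160),gauge=(310,350,110,170),reagent=(220,265,475,535)).items(): print(n,abs(f-f0)[a:b,c:e].mean().round(2))
o=observe();print(o["clock"],o["dq"].round(3))
print(sign_off())
```

```text
[0.6497 0.0655 0.2602] None
[0.6496 0.0654 0.26  ] 10.0
[0.6497 0.0655 0.2601] 10.0
flask 15.65
gauge 15.61
reagent 31.13
15.6667 [ 0.002 -0.002  0.    -0.    -0.001 -0.    -0.   ]
the job is handed in; nothing more can be done
None
```

Run:
```python
from h import *
import cv2
for t in ("0","8"):
    d=dict(np.load(f"top{t}.npz"));C=cloud(d);f=d["frame"];hsv=cv2.cvtColor(f,cv2.COLOR_RGB2HSV)
    print(t,"bg",f[400:420,100:200].mean().round(1))
    for n,(a,b,c,e) in dict(flask=(250,310,90,160),gauge=(310,350,110,170),reagent=(220,265,475,535)).items():
        q=C[a:b,c:e][(d["depth"][a:b,c:e]>0)&(C[a:b,c:e,2]>.06)];print(n,len(q),q.mean(0).round(4))
```

```text
0 bg 94.6
flask 1029 [0.4623 0.4611 0.1173]
gauge 379 [0.3309 0.4439 0.1042]
reagent 490 [ 0.537  -0.4299  0.0913]
8 bg 111.3
flask 1027 [0.4626 0.4611 0.117 ]
gauge 376 [0.331  0.4439 0.1041]
reagent 2691 [ 0.4524 -0.1494  0.7626]
```

Run:
```python
from h import *
for t in ("0","8"):
    d=dict(np.load(f"scene{t}.npz"));C=cloud(d);q=C[(d["depth"]>0)&(C[...,2]>.03)&(C[...,2]<.14)&(abs(C[...,0]-.54)<.06)&(abs(C[...,1]+.43)<.06)];print(t,len(q),q.mean(0).round(4))
```

```text
0 760 [ 0.5533 -0.433   0.0749]
8 768 [ 0.5534 -0.4329  0.075 ]
```

The flowmeter bank is hanging by its crossbar in both hooks of the weigh stand, released, with its knobs facing away from the stand. I handed the job in at about 15.7 s; the hand-in gave no verdict.

- **Grasp and press:** I lifted the bank by its handle and lowered the bar into both hook mouths in small steps. It seated with the bar axis about 193 mm above the bench, roughly 3 mm above nominal. The highest stand load I read from the wrist force was about 10 N, against the 25 N limit.
- **Tug:** Pulling up gave about 9 N net beyond the bank's weight, with no sign of uneven pull between the hooks, so I took both catches as holding. I could not read the catch joints. In the wrist pictures only the +y catch was clearly visible over the bar.
- **Hanging:** After release, both bar ends were at the same height. The handle top was directly above the bar to within 1 mm in depth, and about 2 mm to one side along the bar. It stayed within 0.2 mm over three pictures, so the bank is upright and at rest. The arm was well clear.
- **Bystanders:** A simple pixel comparison of the flask, gauge and reagent areas disagreed with the start. The whole picture had become brighter, and the arm was covering the reagent bottle in the top view. Depth measurements taken just before hand-in put all three within 0.3 mm of their starting places.

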